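# Put the arbor spacers away in the roll-shutter store

## Robot

A 7-joint arm with a two-finger parallel gripper is mounted at the origin on a cart in front of the work surface, level with it; the furniture and walls round the work are solid. World frame = base frame: x ahead of the robot, y to its left, z up, the work surface at z = 0. Lengths are in m, angles in degrees, forces in N, time in s.
With the tool pointing down it reaches from about 0.425 to 0.875 m from the base axis. Payload 4.7 kg.
Tool frame: the origin (TCP) lies on the front face of the gripper's body, between the roots of the fingers; the fingertips stand 70 mm ahead of it and the grasp point (between the pads) lies 51 mm ahead of it; z points along the fingers, y is the direction in which the jaws open and shut (so a half turn about z gives the same grasp; the last joint's range is limited). The gripper opens to 87 mm and grips with 3 to 60 N. Pads are 19 mm wide; open, the fingers measure 117 mm over their backs; the gripper's body (75 mm by 190 mm) begins 51 mm behind the grasp point.
Start: joints at [-74.994, 18.392, -4.016, 83.108, 1.295, 78.541, -3.26], TCP at [0.159, 0.63, 0.292] pointing down, gripper open.
Joint ranges: [-163.93, 163.93], [-17.29, 119.83], [-79.2, 71.16], [3.27, 140.29], [-89.18, 269.18], [5.43, 117.66], [-154.24, 154.24]. Speed limits (degrees/s): [147.25, 147.25, 180, 180, 180, 180, 180].

## Interface

Orientations are given as [roll, pitch, yaw] about the fixed x, y, z axes, in that order (R = Rz(yaw) Ry(pitch) Rx(roll)).
In Python, from cell import env gives the robot as it stands.
- The arm moves only by the tool drive_tool, never from a script. Its argument "commands" is a list of rows, each a list of 7 numbers: the shift along the tool's x, y, z in cm, then the turn, a rotation vector about the tool's x, y, z in degrees, then the opening, from 0 (shut) to 1 (fully open). In form: [[tx, ty, tz, rx, ry, rz, hand], ...]. A call has 1 to 20 rows; each row shifts and turns the commanded pose from where the row before left it, along the tool's axes as they then stand; what a row does not reach is not made up. A row lasts 1/12 s, in which the tool goes at most 41.7 mm and 7.16 degrees, less where a joint would pass 70% of its speed; a pose out of reach is approached as far as the arm can. A call is refused whole if a number of a shift passes 4.17 or a number of a turn 7.16, either way. A call with a gripper value outside its range is refused whole. The fingers move at their own pace and stop on an object; "force" is the grip in N (left out, the last holds). Time passes only in rows, so rows that do not move let the fingers close. It gives the time, the measured TCP pose, the force and the opening at its end, in the units of the state.
- env.get_obs(): the state, without advancing time (a new reading comes with each control period).
- env.read_camera(name): name is "side" or "top" or "wrist"; returns a dict with "img" (384x512x3 uint8, blue, green, red), "mtx" (3x3 intrinsics, pixels), "pose" (4x4, takes a point from camera to world coordinates). Camera axes: x right, y down, z forward; pixel columns grow to the right and rows downward; lengths in m; the calibration is good to about 2 mm. A picture is of the moment at which its call begins. There is no depth.
- env.sign_off(): hands the job in, once; it reports no verdict.
The state is a dict: "time_s": time; "qpos": joint angles; "joint_velocities": joint speeds; "effort": joint torques, N m; "tool_pos": TCP position; "tool_rot": TCP orientation; "force": force on the tool from outside, world axes, zero at the start; "wrist_torque": the same for the moment, N m; "grip_width": finger opening in m.
Only numpy, scipy, OpenCV 4.12 (cv2) and the standard library are available. Lean on these libraries where they do the work, as an engineer would, in place of code of your own. Each camera call takes 0.05 s, during which the arm holds its last target.

## Task

Roll the slatted shutter of the bench store fully open by its pull bar, put the two loose arbor spacers on the spindle inside with the wide collar at the bottom and the narrow sleeve on top of it, then roll the shutter all the way down onto the sill again. Leave the other things on the bench where they stand.

Things in the scene. Friction and masses are not known exactly. Their poses are not given: they have to be found in the camera images.
- store: Grey bench store with a roll shutter, fixed, 412 deep (x -186 to 226) x 360 wide x 231 mm high. Origin at bench level midway between its side cheeks (12 mm plates, inner faces y = +-168); front to -x, z up. Sill 52 mm high at x = -174 to -158, floor 12 mm high. The cheeks' curved edge is 96 mm high at x = -170, 178 at -120, 210 at -75, 230 at 0; a hood, 227 mm high, spans them from x = +42 back.
- shutter (a joint): Shutter of aluminium slats running in curved tracks in the cheeks. Value: angle (rad) its lift rail, the lowest slat, has travelled about track_centre: 0 = shut, rail on the sill, as it starts; grows as it rolls up and back; 1.466 = open at the stop, rail on top just before the hood, the store's front half open from above. Friction holds it where it is left; 3 to 8 N at the bar move it.
- pull_bar (a point): Middle of the pull bar: round steel, 14 mm thick, 160 mm long along the store's y, on two 10 mm pins at y = +-74 mm; 45 mm outside the lift rail, gap to rail 33 mm. In the store's x-z plane it runs on a circle of 219 mm radius about track_centre; at joint value q it stands q + 0.155 rad above the forward (-x) direction: 76 mm above the bench when shut, 261 mm when open.
- track_centre (a point): Centre of the circle on which the lift rail (radius 174 mm) and the pull bar (219 mm) run: in the store's middle plane, x = +10 mm from its origin, 42 mm above the bench. Its axes are the store's.
- spindle (a point): Foot of the upright steel spindle in the store, at the top of its 84 mm wide dark flange: x = -75 mm from the store's origin, 22 mm above the bench. 24 mm thick for its lowest 30 mm, then 16 mm, tapering from 95 mm up to a 6 mm wide tip 113 mm above this point. Axes are the store's. On the store's floor a spanner lies 115 mm to its left and a pen 120 mm to its right.
- collar: The wide spacer: plain steel ring standing on the bench with its axis upright, outside diameter 64 mm, bore 30 mm, height 36 mm, about 0.4 kg. Origin in the middle of its underside, z along the axis. Goes on the spindle first and rests on the flange.
- sleeve: The narrow spacer: plain steel tube standing upright on the bench, outside diameter 46 mm, bore 22 mm, height 60 mm, about 0.3 kg. Origin in the middle of its underside, z along the axis. Goes on the spindle above the collar and rests on it.
- tin_2: Bystander: lidded round tin, 78 mm diameter, 95 mm high, upright. Origin in the middle of its underside. May stand close to a spacer.
- tin_1: Bystander: lidded flat round tin, 68 mm diameter, 42 mm high. Origin in the middle of its underside. May stand close to a spacer.
- cold_chisel: Bystander: steel chisel lying flat in front of the store, 24 (x) x 180 (y) x 16 mm. Origin in the middle of its underside.
There are look-alikes about, which are no part of the job. What is shaped like the collar but yellow is not meant. What is shaped like the sleeve but blue is not meant.

How it is judged:
By the outcome, as a careful person would: the job done as asked, in the order asked, and still so for the second after the job is handed in, with the robot touching nothing.
It also fails if it takes over 72 s, if anything falls off the work surface, if the arm or the gripper's body presses on something with over 40 N, if the wrist force passes 120 N, or if a joint passes its speed limit or range.

## Working session

There is one attempt and no reset: what is moved stays moved. The work goes in short steps, Python scripts to look and compute and a tool call to move; the robot and the scene stay as the last step left them, time stands still between calls to the robot, and variables do not carry over. Pictures are saved under pics/ and viewed, and the job is handed in when it is done.

Besides the shell and the picture viewer there is one more tool, called after "Request:" by a JSON object that holds its "op" and its "data", one argument or row to a line. drive_tool: Moves the arm, as the interface text tells. Its arguments: {"type":"object","properties":{"commands":{"type":"array"},"force":{"type":"number"}},"required":["commands"]}

```bash
mkdir -p pics; ls
python3 - <<'E'
from cell import env
import cv2,numpy as np
o=env.get_obs();print(o['time_s'],o['tool_pos'],o['tool_rot'],o['grip_width'],o['force'])
for n in ['side','top','wrist']:
    c=env.read_camera(n);cv2.imwrite(f'pics/{n}0.png',c['img']);np.savez(f'pics/{n}0.npz',mtx=c['mtx'],pose=c['pose']);print(n,c['mtx'].round(1).tolist(),c['pose'].round(4).tolist())
E
```

```text
pics
0.0 [0.15933673 0.62970953 0.29115436] [-1.79888759e+02  5.68876786e-03  1.65806330e+02] 0.08693157998787056 [-0.33626068 -0.89083769 -0.42418541]
side [[376.8, 0.0, 260.7], [0.0, 376.8, 190.7], [0.0, 0.0, 1.0]] [[0.7634, -0.343, 0.5474, -0.0083], [-0.646, -0.4038, 0.6478, -0.6448], [-0.0011, -0.8481, -0.5298, 0.6194], [0.0, 0.0, 0.0, 1.0]]
top [[407.3, 0.0, 256.4], [0.0, 407.3, 189.1], [0.0, 0.0, 1.0]] [[0.48, -0.6937, 0.537, -0.0784], [-0.8773, -0.3791, 0.2945, -0.3391], [-0.0007, -0.6125, -0.7905, 0.9669], [0.0, 0.0, 0.0, 1.0]]
wrist [[330.2, 0.0, 260.0], [0.0, 330.2, 194.4], [0.0, 0.0, 1.0]] [[0.2462, 0.9349, 0.2557, 0.0897], [0.9692, -0.2375, -0.0651, 0.6482], [-0.0002, 0.2638, -0.9646, 0.3845], [0.0, 0.0, 0.0, 1.0]]
```

View pics/side0.png

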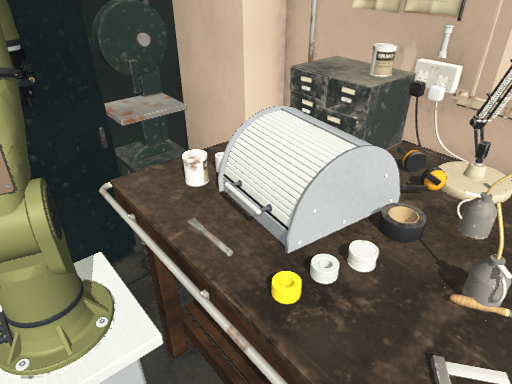

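View pics/top0.png

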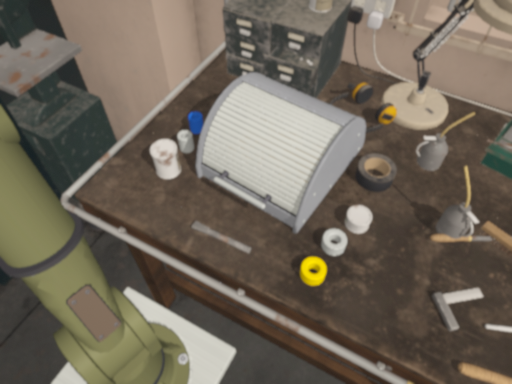

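View pics/wrist0.png

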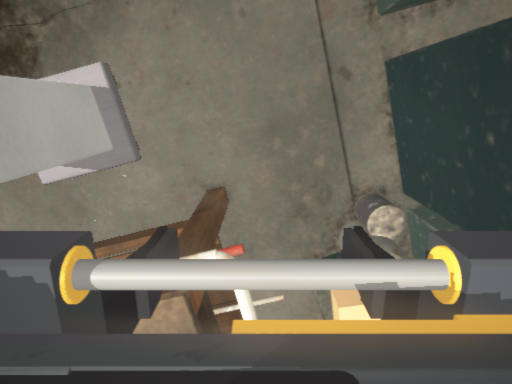

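Run:
```python
import cv2,numpy as np
t=cv2.imread('pics/top0.png');s=cv2.imread('pics/side0.png')
def crop(im,x,y,w,h,k): return cv2.resize(im[y:y+h,x:x+w],None,fx=k,fy=k,interpolation=cv2.INTER_CUBIC)
a=crop(t,290,190,100,100,4);b=crop(t,140,100,100,100,4)
c=np.hstack([a,b]);cv2.imwrite('pics/c1.png',c)
a=crop(t,190,60,190,180,4);cv2.imwrite('pics/c2.png',a[:600])
cv2.imwrite('pics/c2b.png',crop(t,180,150,200,150,4))
a=crop(s,260,230,130,90,3);b=crop(s,170,140,130,90,3)
cv2.imwrite('pics/c3.png',np.hstack([a,b]))
cv2.imwrite('pics/c4.png',crop(s,180,100,200,150,4))
```

```text
(no output)
```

View pics/c1.png

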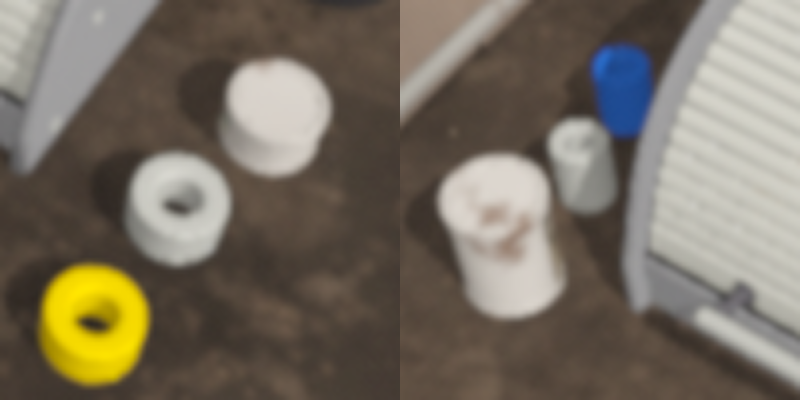

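View pics/c2.png

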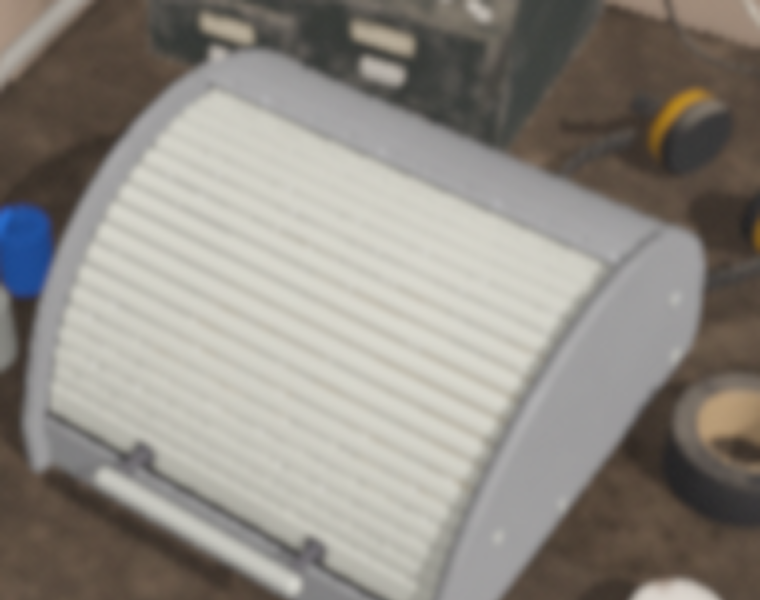

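View pics/c2b.png

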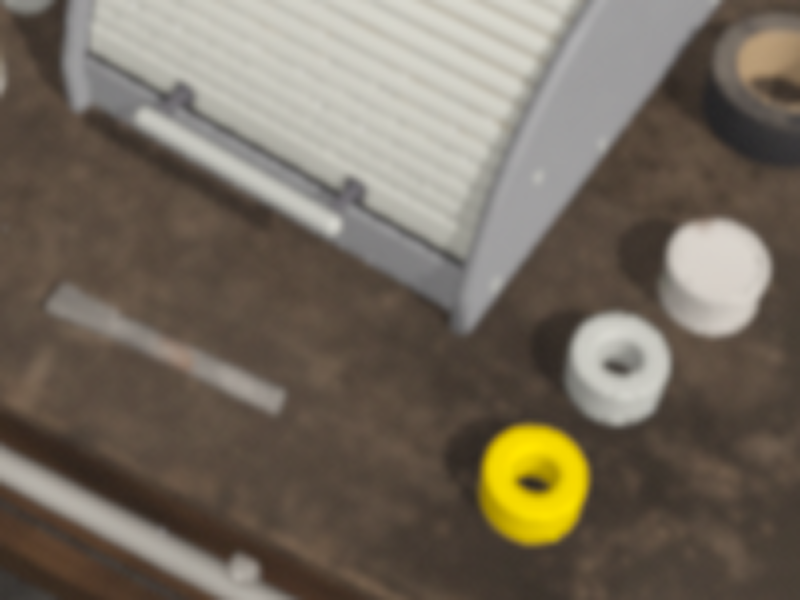

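View pics/c3.png

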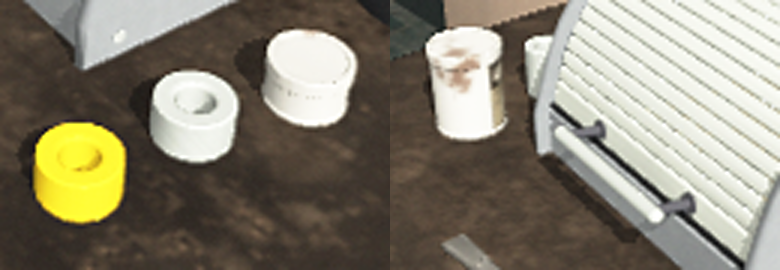

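View pics/c4.png

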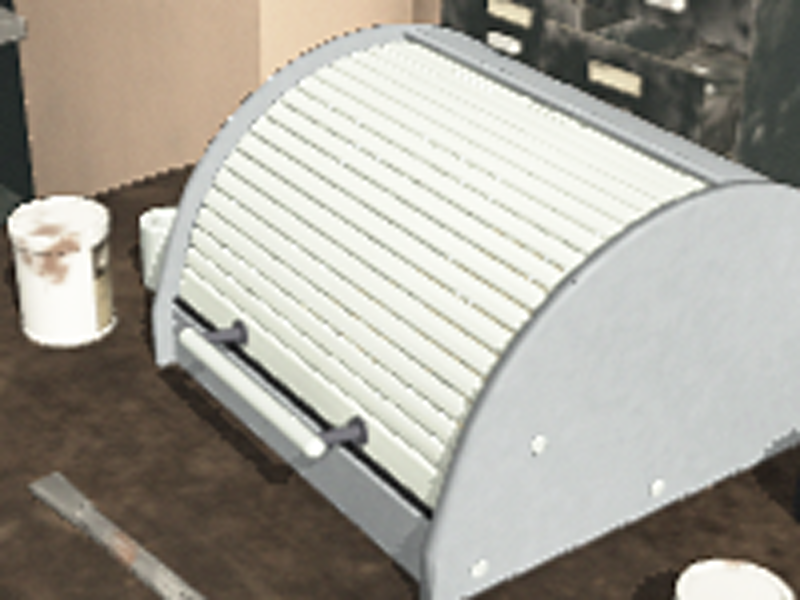

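```bash
cat > h.py <<'E'
import numpy as np,cv2
from scipy.optimize import least_squares
from scipy.spatial.transform import Rotation as R
def cam(f): d=np.load(f'pics/{f}.npz');return d['mtx'],d['pose']
def proj(c,P):
    K,T=c;p=(np.atleast_2d(P)-T[:3,3])@T[:3,:3];p=p@K.T;return p[:,:2]/p[:,2:]
def back(c,uv,z):
    K,T=c;d=T[:3,:3]@np.linalg.solve(K,[uv[0],uv[1],1]);s=(z-T[2,3])/d[2];return T[:3,3]+s*d
E
python3 - <<'E'
from h import *
T=cam('top0');S=cam('side0')
for n,z,c,uv in [('collar',.036,T,(334.5,239)),('collar',.036,S,(260+194/3,230+99/3)),('sleeve',.06,T,(185,135)),('tin1',.042,T,(290+277/4,190+102/4)),('tin1',.042,S,(260+310/3,230+57/3)),('tin2',.095,T,(163.5,147.3)),('tin2',.095,S,(170+74/3,140+38/3)),('yellow',.036,T,(290+95/4,190+310/4)),('blue',.06,T,(140+222/4,100+62/4)),
 ('chis',.008,T,(180+60/4,150+298/4)),('chis',.008,T,(180+282/4,150+400/4)),('tape',.03,T,(376,172))]:
    print(n,back(c,uv,z).round(4))
bx=.010-.219*np.cos(.155);
obs=[(T,(180+141/4,150+117/4),(bx,.08,.076)),(T,(180+337/4,150+228/4),(bx,-.08,.076)),(S,(180+188/4,100+336/4),(bx,.08,.076)),(S,(180+316/4,100+447/4),(bx,-.08,.076)),
 (T,(190+212/4,60+88/4),(.042,.168,.227)),(T,(190+612/4,60+265/4),(.042,-.168,.227))]
def w(p,P):
    c,s=np.cos(p[2]),np.sin(p[2]);return np.array([p[0]+c*P[0]-s*P[1],p[1]+s*P[0]+c*P[1],P[2]])
def f(p,o=obs): return np.concatenate([proj(c,w(p,P))[0]-uv for c,uv,P in o])
for o in (obs,obs[:4]):
    r=least_squares(f,[.65,.1,0],args=(o,));print(r.x[:2],np.degrees(r.x[2]),f(r.x).round(1).tolist())
p=r.x
for P in [(-.186,-.18,0),(-.186,.18,0),(-.17,-.18,.096)]: print(proj(T,w(p,P)),proj(S,w(p,P)))
print('spindle',w(p,(-.075,0,.022)),'bar',w(p,(bx,0,.076)))
E
```

```text
collar [ 0.5066 -0.2532  0.036 ]
collar [ 0.5064 -0.2569  0.036 ]
sleeve [0.6186 0.2987 0.06  ]
tin1 [ 0.6046 -0.2852  0.042 ]
tin1 [ 0.6048 -0.2874  0.042 ]
tin2 [0.5193 0.3003 0.095 ]
tin2 [0.521 0.302 0.095]
yellow [ 0.4042 -0.2387  0.036 ]
blue [0.7095 0.3203 0.06  ]
chis [0.3811 0.1085 0.008 ]
chis [ 0.385  -0.0667  0.008 ]
tape [ 0.7875 -0.2744  0.03  ]
[0.69696027 0.00454472] -6.350318331575003 [1.2, 0.9, -1.0, -0.2, -0.8, 0.5, -1.2, 0.2, -1.1, -2.5, 2.5, -0.7]
[0.69904824 0.00620316] -5.912580048737488 [1.4, 0.6, -0.5, -0.9, -0.4, 0.3, -0.4, -0.2, -1.6, -2.9, 2.3, -1.7]
[[297.43213215 233.82040078]] [[288.49818327 253.7023149 ]]
[[196.97362042 176.84115925]] [[217.39088256 189.68266069]]
[[303.5251276  210.07623093]] [[295.48418596 219.83863791]]
spindle [0.62444722 0.01392898 0.022     ] bar [0.49377158 0.02746199 0.076     ]
```

```bash
cat >> h.py <<'E'
YAW=np.radians(-6.0)
ST=np.array([.698,.0055])
def sw(P): 
    c,s=np.cos(YAW),np.sin(YAW);return np.array([ST[0]+c*P[0]-s*P[1],ST[1]+s*P[0]+c*P[1],P[2]])
def rot(rpy): return R.from_euler('xyz',rpy,degrees=True)
def plan(p0,r0,p1,r1,n=None):
    "constant rows from pose 0 to pose 1"
    A,B=rot(r0),rot(r1);w=(A.inv()*B).as_rotvec(degrees=True);d=A.inv().apply(np.array(p1)-p0)*100
    if n is None: n=int(np.ceil(max(np.abs(w).max()/7.0,np.linalg.norm(d)/3.9,1)))
    M=np.zeros((3,3));Q=R.from_rotvec(w/n,degrees=True);q=R.identity()
    for k in range(n): M+=q.as_matrix();q=q*Q
    t=np.linalg.solve(M,d);print(n,'rows',t.round(2).tolist(),(w/n).round(2).tolist());return n
def cur():
    from cell import env
    o=env.get_obs();return o
def bar(q,dist,a,off=0):
    "TCP for bar at joint q, tool alpha below horizontal, dist TCP->bar"
    th=q+.155;b=np.array([.010-.219*np.cos(th),0,.042+.219*np.sin(th)])
    z=np.array([np.cos(a),0,-np.sin(a)]);return sw(b-dist*z),[180-(90-np.degrees(a)),0,90+np.degrees(YAW)]
E
python3 - <<'E'
from h import *
o=cur();p,r=o['tool_pos'],o['tool_rot']
p1,r1=bar(0,.14,np.radians(45));print(p1,r1)
pm=np.array([.40,.10,.28]);n=plan(p,r,pm,[180,0,90]);plan(pm,[180,0,90],p1+[0,0,.05],[150,0,84]);plan(p1+[0,0,.05],[150,0,84],p1,r1)
E
```

```text
[0.39430337 0.0374198  0.17480419] [np.float64(135.0), 0, np.float64(84.0)]
15 rows [-4.01, -1.15, 0.08] [-0.0, 0.0, 5.05]
5 rows [-1.25, -0.29, 1.08] [-5.99, -0.31, 1.17]
3 rows [-0.0, -0.96, 1.37] [-5.0, 0.0, -0.0]
```

Request:
{"op": "drive_tool", "data": {
  "commands": [
    [-4,-1.15,0.08,0,0,5.05,0.35],
    [-4,-1.15,0.08,0,0,5.05,0.35],
    [-4,-1.15,0.08,0,0,5.05,0.35],
    [-4,-1.15,0.08,0,0,5.05,0.35],
    [-4,-1.15,0.08,0,0,5.05,0.35],
    [-4,-1.15,0.08,0,0,5.05,0.35],
    [-4,-1.15,0.08,0,0,5.05,0.35],
    [-4,-1.15,0.08,0,0,5.05,0.35],
    [-4,-1.15,0.08,0,0,5.05,0.35],
    [-4,-1.15,0.08,0,0,5.05,0.35],
    [-4,-1.15,0.08,0,0,5.05,0.35],
    [-4,-1.15,0.08,0,0,5.05,0.35],
    [-4,-1.15,0.08,0,0,5.05,0.35],
    [-4,-1.15,0.08,0,0,5.05,0.35],
    [-4,-1.15,0.08,0,0,5.05,0.35]
  ]
}}

```text
time_s: 1.4
tool_pos: [0.399, 0.0997, 0.28]
tool_rot: [180.0, 0.0, 89.8]
force: [0.8, -0.5, 1.0]
grip_width: 0.0304
```

Run:
```python
from h import *
from cell import env
o=cur();p,r=o['tool_pos'],o['tool_rot'];print(o['time_s'],p,r,o['qpos'].round(1),o['grip_width'])
c=env.read_camera('wrist');cv2.imwrite('pics/w1.png',c['img']);np.savez('pics/w1.npz',mtx=c['mtx'],pose=c['pose'])
pm=np.array(p)
p1,r1=bar(0,.14,np.radians(45));plan(pm,r,p1+[0,0,.05],[150,0,84]);plan(p1+[0,0,.05],[150,0,84],p1,r1)
```

```text
1.4 [0.39897621 0.09970985 0.27997625] [1.79995583e+02 5.73747843e-04 8.97585146e+01] [-43.6 -12.7  22.6 116.    5.   75.8 -23. ] 0.03041550605579756
5 rows [-1.24, -0.27, 1.09] [-5.99, -0.3, 1.13]
3 rows [-0.0, -0.96, 1.37] [-5.0, 0.0, -0.0]
```

View pics/w1.png

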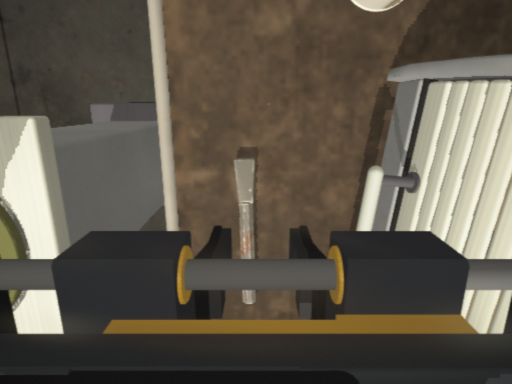

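Request:
{"op": "drive_tool", "data": {
  "commands": [
    [-1.24,-0.27,1.09,-6,-0.3,1.13,0.35],
    [-1.24,-0.27,1.09,-6,-0.3,1.13,0.35],
    [-1.24,-0.27,1.09,-6,-0.3,1.13,0.35],
    [-1.24,-0.27,1.09,-6,-0.3,1.13,0.35],
    [-1.24,-0.27,1.09,-6,-0.3,1.13,0.35],
    [0,-0.96,1.37,-5,0,0,0.35],
    [0,-0.96,1.37,-5,0,0,0.35],
    [0,-0.96,1.37,-5,0,0,0.35]
  ]
}}

```text
time_s: 2.12
tool_pos: [0.4354, 0.0909, 0.1884]
tool_rot: [152.1, 0.4, 87.0]
force: [0.4, 0.1, -0.5]
grip_width: 0.0304
```

Run:
```python
from h import *
o=cur();p,r=o['tool_pos'],o['tool_rot'];print(o['time_s'],p,r,o['qpos'].round(1),o['grip_width'])
p1,r1=bar(0,.14,np.radians(45));print(p1,r1)
```

```text
2.1167 [0.43543824 0.09087924 0.18844719] [152.07680707   0.39266188  86.95376145] [-12.2 -17.2  -9.9 135.5  15.   37.1 -35.2] 0.03039499937726242
[0.39430337 0.0374198  0.17480419] [np.float64(135.0), 0, np.float64(84.0)]
```

```bash
cat > kin.py <<'E'
import numpy as np
from scipy.spatial.transform import Rotation as R
import itertools
from scipy.optimize import least_squares
D=[([-74.994,18.392,-4.016,83.108,1.295,78.541,-3.26],[.15933673,.62970953,.29115436],[-179.888759,.00568876786,165.80633]),
([-43.6,-12.7,22.6,116.,5.,75.8,-23.],[.39897621,.09970985,.27997625],[179.995583,0,89.7585]),
([-12.2,-17.2,-9.9,135.5,15.,37.1,-35.2],[.43543824,.09087924,.18844719],[152.07680707,.39266188,86.95376])]
def fk(q,s,prm):
    h,d3,a3,d5,a5,a7,L=prm
    rz=lambda a:R.from_euler('z',a,degrees=True);ry=lambda a:R.from_euler('y',a,degrees=True)
    T=rz(s[0]*q[0])*ry(q[1])*rz(s[1]*q[2]);p=np.array([0,0,h])+T.apply([a3,0,d3])
    el=p.copy()
    T=T*ry(q[3]);p=p+T.apply([a5,0,d5]);T=T*rz(s[2]*q[4])*ry(q[5]);wr=p.copy();p=p+T.apply([a7,0,L]);T=T*rz(s[3]*q[6]+s[4]);return p,T,el,wr
if __name__=='__main__':
    best=[]
    for s in itertools.product([1,-1],[1,-1],[1,-1],[1,-1],[0,90,-90,180]):
        e=sum((fk(q,s,[0]*7)[1].inv()*R.from_euler('xyz',r,degrees=True)).magnitude() for q,_,r in D)
        best.append((np.degrees(e),s))
    best.sort();print(best[:3]);s=best[0][1]
    f=lambda x:np.concatenate([fk(q,s,x)[0]-p for q,p,_ in D])
    r=least_squares(lambda x:np.r_[f(x),1e-4*x[[2,4,5]]],[.33,.35,0,.35,0,0,.2]);print(r.x.round(4),(f(r.x)*1000).round(1))
E
python3 kin.py
```

```text
[(np.float64(0.2647818903027265), (-1, -1, -1, -1, 90)), (np.float64(42.512281169977655), (-1, -1, 1, -1, 90)), (np.float64(72.90122044851799), (-1, 1, -1, -1, 90))]
[0.2664 0.4873 0.0225 0.5253 0.0011 0.0366 0.3281] [-24.8   9.1  -3.  -20.2  16.7   8.4   2.4  15.1  -5.4]
```

```bash
cat >> kin.py <<'E'
def fk2(q,prm):
    h,a1,d3,a3,d5,a5,a7,L,bx,by,y3,y7=prm
    rz=lambda a:R.from_euler('z',a,degrees=True);ry=lambda a:R.from_euler('y',a,degrees=True)
    T=rz(-q[0]);p=np.array([bx,by,h])+T.apply([a1,0,0]);T=T*ry(q[1])*rz(-q[2]);p=p+T.apply([a3,y3,d3]);T=T*ry(q[3]);p=p+T.apply([a5,0,d5]);T=T*rz(-q[4])*ry(q[5]);p=p+T.apply([a7,y7,L]);return p,T*rz(90-q[6])
if __name__=='__main__':
  x0=np.array([.3,0,.35,0,.35,0,0,.2,0,0,0,0])
  for mask in [(0,2,4,7),(0,2,3,4,5,7),(0,1,2,4,7),(0,1,2,3,4,5,6,7),(0,2,3,4,5,6,7,10),(0,2,4,7,8,9),(0,2,3,4,5,6,7,8,9),(0,2,4,7,10,11)]:
    m=list(mask)
    def g(v):
        x=np.where(np.isin(np.arange(12),m),0,0).astype(float);x[m]=v
        return np.concatenate([fk2(q,x)[0]-p for q,p,_ in D])
    r=least_squares(g,x0[m]);print(m,r.x.round(3),(g(r.x)*1000).round(1))
E
python3 kin.py|tail -8
```

```text
[0, 2, 4, 7] [0.264 0.488 0.51  0.336] [-24.6   9.9  -1.  -20.7  17.3  -0.7   1.1  22.    1.7]
[0, 2, 3, 4, 5, 7] [ 0.285  0.487 -0.004  0.517  0.012  0.342] [-24.8  10.1   0.7 -21.1  18.5  -1.4   1.2  19.8   0.7]
[0, 1, 2, 4, 7] [ 0.29  -0.035  0.49   0.543  0.354] [-27.4   8.4   1.9 -16.5   5.3   0.7   2.3  24.   -2.6]
[0, 1, 2, 3, 4, 5, 6, 7] [ 0.465 -0.068  0.472  0.017  0.604  0.106  0.017  0.394] [-32.5   9.   -1.4 -10.6   5.9   4.7   1.4   9.2  -3.3]
[0, 2, 3, 4, 5, 6, 7, 10] [ 0.263  0.453  0.005  0.517  0.013  0.002  0.285 -0.027] [ 0.3 -0.  -0.  -0.2  0.2  0.1  0.   0.1 -0. ]
[0, 2, 4, 7, 8, 9] [ 0.207  0.509  0.512  0.297  0.022 -0.018] [-0.3 -0.5  0.4 -0.4 -3.6  1.3  0.7  4.1 -1.6]
[0, 2, 3, 4, 5, 6, 7, 8, 9] [ 0.254  0.505 -0.002  0.519  0.033 -0.002  0.308  0.023 -0.018] [ 0.  0. -0.  0.  0.  0.  0. -0.  0.]
[0, 2, 4, 7, 10, 11] [ 0.245  0.456  0.515  0.282 -0.023 -0.005] [ 0.8 -0.3  1.5 -0.6 -1.3 -0.7  0.3  2.1 -0.8]
```

```bash
cat > ik.py <<'E'
from kin import *
PR=[.263,0,.453,.005,.517,.013,.002,.285,0,0,-.027,0]
LO=np.array([-163.93,-17.29,-79.2,3.27,-89.18,5.43,-154.24])+1;HI=np.array([163.93,119.83,71.16,140.29,269.18,117.66,154.24])-1
def ik(p,rpy,q0=None,n=12,seed=0):
    Rt=R.from_euler('xyz',rpy,degrees=True);rng=np.random.default_rng(seed);best=(9,None)
    def f(q):
        pp,T=fk2(q,PR);return np.r_[(pp-p)*10,(T.inv()*Rt).as_rotvec()*3]
    st=[q0] if q0 is not None else []
    st+= [np.array([0,0,0,120,0,50,0])+rng.normal(0,30,7) for _ in range(n)]
    for s in st:
        r=least_squares(f,np.clip(s,LO+.1,HI-.1),bounds=(LO,HI),x_scale=30,max_nfev=200)
        e=np.linalg.norm(r.fun)
        if e<best[0]: best=(e,r.x)
        if e<1e-3: break
    return best
E
python3 - <<'E'
from ik import *; from h import bar
for a in (35,40,45,50,55,60,65,70):
  for d in (.056,.10):
    p,r=bar(0,d,np.radians(a));e,q=ik(p,r);print(a,d,p.round(3),round(e,4),q.round(0))
E
```

```text
35 0.056 [0.447 0.032 0.108] 0.9216 [ -94.   -2.   70.  139.   86.   28. -107.]
35 0.1 [0.411 0.036 0.133] 1.1058 [ 36. -16. -60. 139.  42.  21. -73.]
40 0.056 [0.45  0.032 0.112] 0.7382 [ 62. -16. -78. 139.  31.   9. -58.]
40 0.1 [0.417 0.035 0.14 ] 0.8977 [ 26. -16. -46. 139.  29.  21. -54.]
45 0.056 [0.453 0.031 0.115] 0.5467 [ 58. -16. -72. 139.   8.  11. -32.]
45 0.1 [0.422 0.034 0.147] 0.6774 [ 17. -16. -34. 139.  21.  23. -43.]
50 0.056 [0.457 0.031 0.119] 0.3493 [ 54. -16. -66. 139.  -5.  14. -18.]
50 0.1 [0.429 0.034 0.152] 0.4496 [  9. -16. -24. 139.  18.  25. -37.]
55 0.056 [0.461 0.03  0.122] 0.1468 [ 47. -15. -58. 139.  -5.  17. -15.]
55 0.1 [0.436 0.033 0.158] 0.2172 [ -1. -16. -13. 139.  18.  28. -35.]
60 0.056 [0.465 0.03  0.124] 0.0 [ 16.  -9. -28. 138.  13.  22. -29.]
60 0.1 [0.443 0.032 0.162] 0.0051 [ -9. -16.  -5. 139.  17.  30. -33.]
65 0.056 [0.469 0.03  0.127] 0.0 [-14.  -7.   3. 135.  16.  29. -30.]
65 0.1 [0.451 0.031 0.166] 0.0 [ -9. -13.  -3. 135.  12.  35. -26.]
70 0.056 [0.474 0.029 0.128] 0.0 [ -5.  -4.  -5. 131.   9.  34. -23.]
70 0.1 [0.459 0.031 0.17 ] 0.0 [-13. -10.   2. 130.   9.  41. -23.]
```

Run:
```python
from ik import *; from h import *
o=cur();p,r=o['tool_pos'],o['tool_rot']
a=np.radians(62);p1,r1=bar(0,.10,a);print(p1,r1,ik(p1,r1,o['qpos'])[1].round(0))
plan(p,r,p1,r1)
```

```text
[0.44606604 0.03197933 0.164104  ] [np.float64(152.0), 0, np.float64(84.0)] [ -9. -15.  -4. 137.  15.  32. -30.]
2 rows [-2.9, 0.06, 1.43] [-0.03, -0.52, 1.4]
```

Request:
{"op": "drive_tool", "data": {
  "commands": [
    [-1.45,-0.1,0.72,0,-0.26,0.7,0.34],
    [-1.45,-0.1,0.72,0,-0.26,0.7,0.34],
    [-1.45,-0.1,0.72,0,-0.26,0.7,0.34],
    [-1.45,-0.1,0.72,0,-0.26,0.7,0.34],
    [0,0,0,0,0,0,0.34]
  ]
}}

```text
time_s: 2.53
tool_pos: [0.4392, 0.0306, 0.1601]
tool_rot: [152.6, 0.1, 83.9]
force: [-0.9, -0.8, -0.2]
grip_width: 0.0293
```

Run:
```python
from h import *
from cell import env
o=cur();p,r=o['tool_pos'],o['tool_rot'];print(o['time_s'],p,r,o['qpos'].round(1),o['grip_width'])
for n in ('wrist','side'):
    c=env.read_camera(n);cv2.imwrite(f'pics/{n}2.png',c['img'])
    np.savez(f'pics/{n}2.npz',mtx=c['mtx'],pose=c['pose'])
cv2.imwrite('pics/c5.png',cv2.resize(c['img'][130:280,150:350],None,fx=4,fy=4,interpolation=cv2.INTER_CUBIC))
p1,r1=bar(0,.10,np.radians(62));print(rot(r).inv().apply(p-p1)*1000)
```

```text
2.5333 [0.4391594  0.03055909 0.16007724] [1.52560787e+02 1.43179807e-01 8.39482316e+01] [ -9.4 -15.9  -3.7 138.2  14.7  32.5 -29.9] 0.029345347679871583
[-2.13040169 -7.82061654  0.48259625]
```

View pics/wrist2.png

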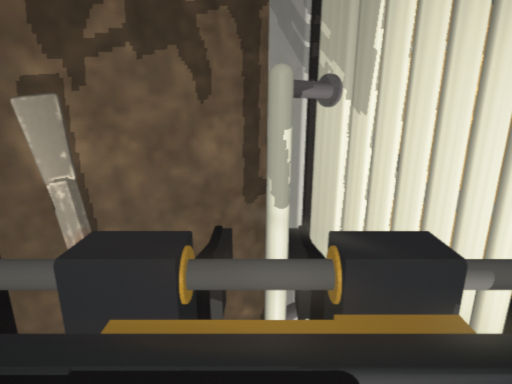

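View pics/c5.png

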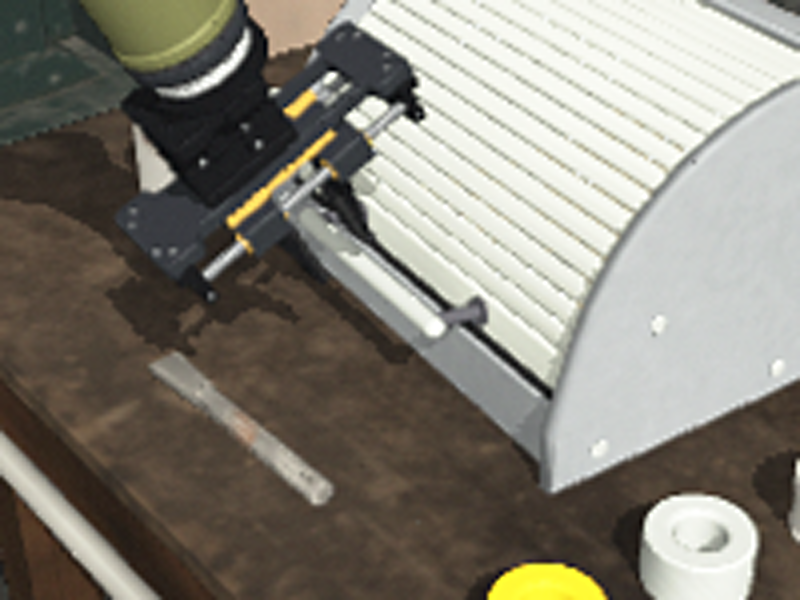

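Run:
```python
from h import *
W=cam('wrist2');o=cur();p,r=o['tool_pos'],o['tool_rot']
th=.155
for y in (0,.02,.04,.08):
    b=sw([.010-.219*np.cos(th),y,.042+.219*np.sin(th)]);print(y,proj(W,b).round(1))
T=W[1];print(rot(r).inv().apply(T[:3,3]-p))
# image points on bar axis -> intersect with vertical plane? use z=.076
for uv in ((280,75),(280,130),(279,200)):
    x=back(W,uv,.076);d=x-np.r_[ST,0];c,s=np.cos(YAW),np.sin(YAW);print(uv,x.round(4),(c*d[0]+s*d[1]).round(4),(-s*d[0]+c*d[1]).round(4))
```

```text
0 [[273.5 222.2]]
0.02 [[273.9 191. ]]
0.04 [[274.2 158. ]]
0.08 [[274.9  86.3]]
[ 0.07058499 -0.00035294 -0.09179281]
(280, 75) [0.5048 0.1123 0.076 ] -0.2033 0.086
(280, 130) [0.5022 0.0824 0.076 ] -0.2028 0.056
(279, 200) [0.4978 0.0405 0.076 ] -0.2028 0.0139
```

Request:
{"op": "drive_tool", "data": {
  "commands": [
    [0,0.42,0,0,0,0,0.34],
    [0,0.42,0,0,0,0,0.34],
    [0,0,0.8,0,0,0,0.34],
    [0,0,0.9,0,0,0,0.34],
    [0,0,0.9,0,0,0,0.34],
    [0,0,0.9,0,0,0,0.34],
    [0,0,0.8,0,0,0,0.34],
    [0,0,0,0,0,0,0.34]
  ]
}}

```text
time_s: 3.3
tool_pos: [0.4666, 0.0301, 0.1249]
tool_rot: [152.6, 0.1, 84.2]
force: [-0.2, -1.0, -0.4]
grip_width: 0.0295
```

```bash
cat > snap.py <<'E'
import sys;from h import *
from cell import env
def snap(tag,*names):
    for n in names:
        c=env.read_camera(n);cv2.imwrite(f'pics/{n}{tag}.png',c['img']);np.savez(f'pics/{n}{tag}.npz',mtx=c['mtx'],pose=c['pose'])
def crop(f,x,y,w,h,k,out): cv2.imwrite(f'pics/{out}.png',cv2.resize(cv2.imread(f'pics/{f}.png')[y:y+h,x:x+w],None,fx=k,fy=k,interpolation=cv2.INTER_CUBIC))
E
python3 - <<'E'
from snap import *
o=cur();p,r=o['tool_pos'],o['tool_rot'];print(o['time_s'],p,r,o['qpos'].round(1),o['grip_width'],o['force'])
snap('3','wrist','side');crop('side3',180,130,120,90,5,'c6')
p1,r1=bar(0,.058,np.radians(62));print(rot(r).inv().apply(p-p1)*1000)
E
```

```text
3.3 [0.46664831 0.03014844 0.12487108] [1.52571378e+02 1.49231094e-01 8.41739489e+01] [ -8.1  -8.2  -4.  137.1  18.   26.  -32.4] 0.02953491907989924 [-0.24776885 -0.99097258 -0.44250505]
[ 0.3333048  -0.15162492  2.34165727]
```

View pics/wrist3.png

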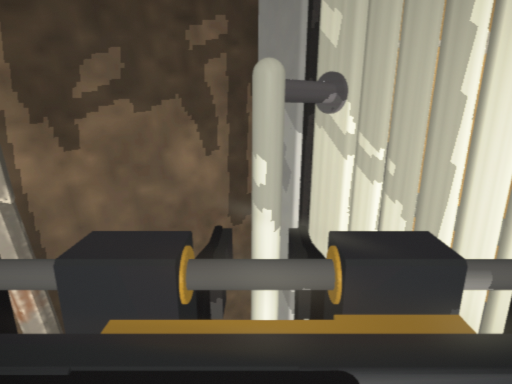

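View pics/c6.png

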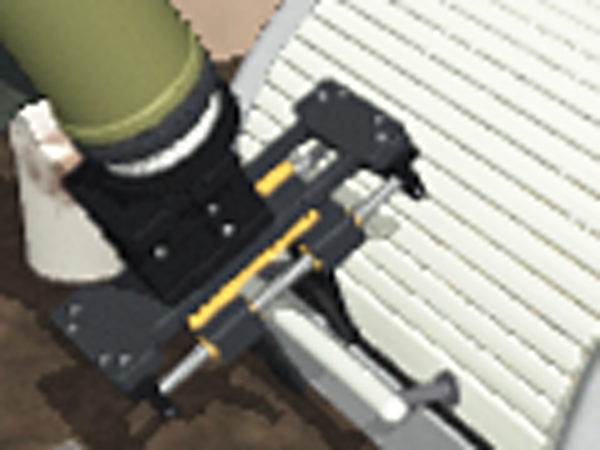

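```bash
sed -i 's/^ST=.*/ST=np.array([.7013,.0085])/' h.py
cat >> h.py <<'E'
def arc(p,r,qs,als,d,n,yoff):
    for i,q in enumerate(qs):
        p1,r1=bar(q,d,np.radians(als[i]));p1=p1+rot(r1).apply(yoff);plan(p,r,p1,r1,n);p,r=p1,r1
    print(p,r)
E
python3 - <<'E'
from h import *
from ik import ik
o=cur();p,r=o['tool_pos'],o['tool_rot']
p1,r1=bar(0,.058,np.radians(62.5));off=rot(r1).inv().apply(p-p1);print(off)
qs=np.arange(1,9)*.19;al=np.interp(qs,[0,1.5],[62.5,86]);arc(p,r,qs,al,.058,3,off)
for q,a in zip(qs,al):
    pp,rr=bar(q,.058,np.radians(a));print(ik(pp,rr,o['qpos'])[1].round(0))
E
```

```text
[-0.00279326 -0.00227962 -0.00022453]
3 rows [-0.0, 1.01, -1.05] [1.01, 0.01, 0.07]
3 rows [0.0, 1.14, -0.92] [0.99, 0.0, -0.0]
3 rows [0.0, 1.26, -0.76] [0.99, -0.0, 0.0]
3 rows [-0.0, 1.35, -0.6] [0.99, 0.0, 0.0]
3 rows [0.0, 1.42, -0.42] [0.99, 0.0, 0.0]
3 rows [-0.0, 1.47, -0.23] [0.99, 0.0, -0.0]
3 rows [-0.0, 1.49, -0.04] [0.99, 0.0, 0.0]
3 rows [0.0, 1.47, 0.15] [0.89, 0.0, -0.0]
[0.72730689 0.00295792 0.31773576] [np.float64(176.0), 0, np.float64(84.0)]
[ -8.  -9.  -3. 131.  11.  35. -25.]
[ 14.  -8. -22. 124.   3.  43. -17.]
[ -2.  -5.  -6. 116.   5.  51. -17.]
[ -3.  -1.  -4. 108.   4.  57. -15.]
[ -4.   5.  -2. 100.   3.  63. -13.]
[ -7.  11.   3.  90.   1.  69. -11.]
[-8. 18.  6. 81. -1. 75. -9.]
[-16.  27.  19.  71.  -8.  80.  -4.]
```

Request:
{"op": "drive_tool", "data": {
  "commands": [
    [0,1.01,-1.05,1,0,0,0.34],
    [0,1.01,-1.05,1,0,0,0.34],
    [0,1.01,-1.05,1,0,0,0.34],
    [0,1.14,-0.92,1,0,0,0.34],
    [0,1.14,-0.92,1,0,0,0.34],
    [0,1.14,-0.92,1,0,0,0.34],
    [0,1.26,-0.76,1,0,0,0.34],
    [0,1.26,-0.76,1,0,0,0.34],
    [0,1.26,-0.76,1,0,0,0.34]
  ]
}}

```text
time_s: 4.15
tool_pos: [0.5279, 0.0245, 0.2439]
tool_rot: [161.3, 0.1, 84.2]
force: [-0.7, -0.3, -0.2]
grip_width: 0.0295
```

Run:
```python
from snap import *
o=cur();p,r=o['tool_pos'],o['tool_rot'];print(o['time_s'],p,r,o['qpos'].round(1),o['grip_width'],o['force'])
snap('4','wrist','side')
off=np.array([-2.8,-2.3,0])/1000
q=.57;a=np.interp(q,[0,1.5],[62.5,86])
p1,r1=bar(q,.058,np.radians(a));print('err',rot(r).inv().apply(p-p1)*1000)
qs=np.arange(4,9)*.19;al=np.interp(qs,[0,1.5],[62.5,86]);arc(p,r,qs,al,.058,3,off)
```

```text
4.15 [0.52794061 0.02449031 0.24391198] [1.61336667e+02 6.44845196e-02 8.41906836e+01] [ -9.8  -5.5   1.6 117.    6.   50.5 -17. ] 0.029500108359900357 [-0.69794099 -0.33627129 -0.16098691]
err [-2.21455756 -1.06225642 -2.15587837]
3 rows [-0.02, 1.31, -0.52] [1.02, 0.0, 0.07]
3 rows [0.0, 1.42, -0.42] [0.99, 0.0, 0.0]
3 rows [-0.0, 1.47, -0.23] [0.99, 0.0, -0.0]
3 rows [-0.0, 1.48, -0.04] [0.99, 0.0, 0.0]
3 rows [0.0, 1.47, 0.15] [0.89, 0.0, -0.0]
[0.72730154 0.0029517  0.31751036] [np.float64(176.0), 0, np.float64(84.0)]
```

View pics/side4.png

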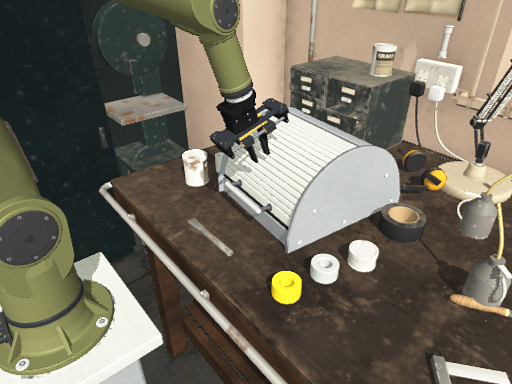

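View pics/wrist4.png

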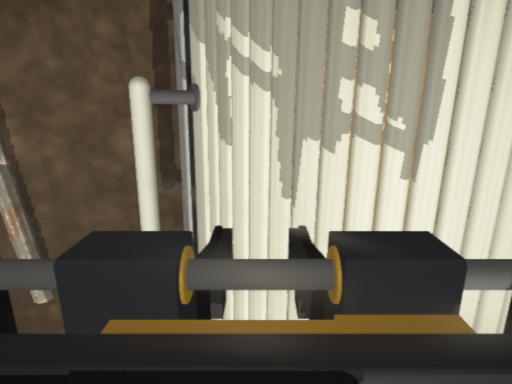

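Run:
```python
from snap import *
crop('side4',180,140,120,90,5,'c7')
W=cam('wrist4');S=cam('side4')
for q in (0,.03,.06,.1):
    th=q+.155
    print(q,[(proj(W,sw([.010-.219*np.cos(th),y,.042+.219*np.sin(th)])).round(1).tolist(),proj(S,sw([.010-.219*np.cos(th),y,.042+.219*np.sin(th)])).round(1).tolist()) for y in (-.08,.04,.08)])
```

```text
0 [([[157.4, 292.8]], [[258.6, 210.8]]), ([[144.3, 147.4]], [[234.0, 190.0]]), ([[139.2, 90.1]], [[226.7, 183.7]])]
0.03 [([[159.1, 296.8]], [[258.9, 208.6]]), ([[146.0, 148.5]], [[234.3, 187.8]]), ([[140.8, 89.8]], [[227.0, 181.6]])]
0.06 [([[161.2, 300.8]], [[259.4, 206.3]]), ([[148.0, 149.5]], [[234.6, 185.7]]), ([[142.7, 89.4]], [[227.3, 179.5]])]
0.1 [([[164.4, 306.3]], [[260.0, 203.2]]), ([[151.3, 151.0]], [[235.1, 182.7]]), ([[146.0, 89.0]], [[227.7, 176.7]])]
```

View pics/c7.png

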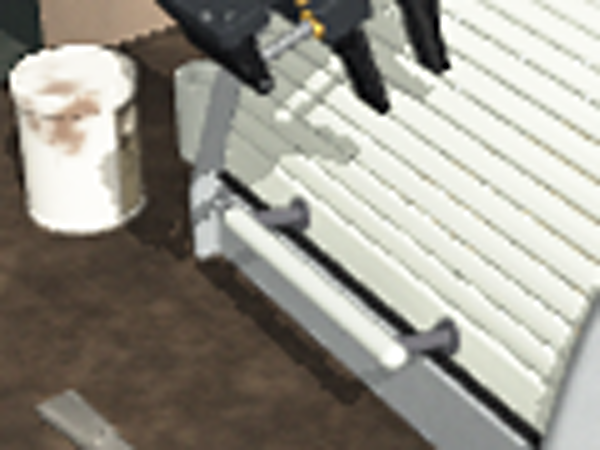

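Run:
```python
from h import *
o=cur();p,r=o['tool_pos'],o['tool_rot']
p1,r1=bar(0,.10,np.radians(63));p1=p1+rot(r1).apply([0,-.0025,0]);pm=p1+np.array([-.02,0,.04])
plan(p,r,pm,r1,6);plan(pm,r1,p1,r1,2);print(p1,r1)
```

```text
6 rows [0.0, -1.84, 0.0] [-1.34, -0.01, 0.02]
2 rows [0.1, -0.02, 2.23] [0.0, 0.0, 0.0]
[0.44869035 0.03505034 0.16377492] [np.float64(153.0), 0, np.float64(84.0)]
```

Run:
```python
from h import *
from ik import ik
o=cur();p,r=o['tool_pos'],o['tool_rot']
p1,r1=bar(0,.10,np.radians(63));p1=p1+rot(r1).apply([0,-.0025,0]);pm=p1+np.array([-.008,0,.045])
print(ik(pm,r1,o['qpos']))
plan(p,r,pm,r1,5);plan(pm,r1,p1,r1,3);print(p1,r1)
```

```text
(np.float64(0.16323668694987853), array([ -9.13167129, -16.29      ,  -4.10632488, 132.40682864,
        11.82323896,  40.4104465 , -26.89413032]))
5 rows [0.03, -1.95, 0.0] [-1.61, -0.01, 0.03]
3 rows [0.03, -0.44, 1.46] [0.0, 0.0, 0.0]
[0.44869035 0.03505034 0.16377492] [np.float64(153.0), 0, np.float64(84.0)]
```

Run:
```python
from h import *
from ik import ik
o=cur();p,r=o['tool_pos'],o['tool_rot']
p1,r1=bar(0,.10,np.radians(63));p1=p1+rot(r1).apply([0,-.0025,0]);pm=p1+np.array([-.008,0,.045]);rm=[162,0,84]
print(ik(pm,rm,o['qpos'])[0])
plan(p,r,pm,rm,5);plan(pm,rm,p1,r1,3);print(p1,r1)
p2,r2=bar(0,.053,np.radians(63));print(ik(p2,r2,o['qpos'])[0])
```

```text
2.9726220241494924e-10
5 rows [0.03, -1.94, 0.13] [0.19, -0.01, 0.03]
3 rows [0.03, -0.29, 1.5] [-3.0, 0.0, 0.0]
[0.44869035 0.03505034 0.16377492] [np.float64(153.0), 0, np.float64(84.0)]
1.520428721605743e-09
```

Request:
{"op": "drive_tool", "data": {
  "commands": [
    [0.03,-1.94,0.13,0.2,0,0,0.34],
    [0.03,-1.94,0.13,0.2,0,0,0.34],
    [0.03,-1.94,0.13,0.2,0,0,0.34],
    [0.03,-1.94,0.13,0.2,0,0,0.34],
    [0.03,-1.94,0.13,0.2,0,0,0.34],
    [0.03,-0.29,1.5,-3,0,0,0.34],
    [0.03,-0.29,1.5,-3,0,0,0.34],
    [0.03,-0.29,1.5,-3,0,0,0.34],
    [0,0,0,0,0,0,0.34]
  ]
}}

```text
time_s: 5.0
tool_pos: [0.4415, 0.0345, 0.1563]
tool_rot: [153.7, 0.3, 84.2]
force: [-0.7, 0.1, -1.0]
grip_width: 0.0297
```

Run:
```python
from snap import *
o=cur();p,r=o['tool_pos'],o['tool_rot'];print(o['time_s'],p,r)
p1,r1=bar(0,.053,np.radians(63));print('err',rot(r).inv().apply(p-p1)*1000)
snap('5','wrist')
```

```text
5.0 [0.44146412 0.03445048 0.15629374] [153.69254282   0.25260085  84.2307944 ]
err [ -1.37492457 -12.77677639 -43.41441319]
```

View pics/wrist5.png

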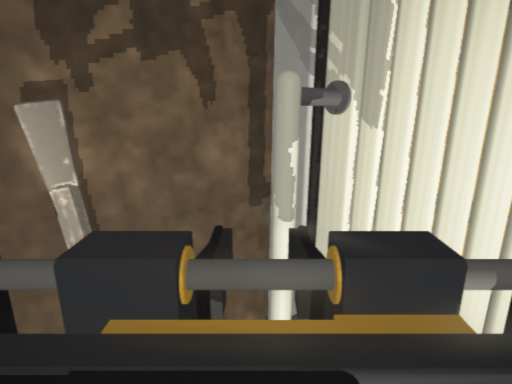

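Request:
{"op": "drive_tool", "data": {
  "commands": [
    [0,0.5,0,0,0,0,0.34],
    [0.1,0.5,0,0,0,0,0.34],
    [0,0,0.9,0,0,0,0.34],
    [0,0,0.9,0,0,0,0.34],
    [0,0,0.9,0,0,0,0.34],
    [0,0,0.9,0,0,0,0.34],
    [0,0.15,0.7,0,0,0,0.34],
    [0,0.15,0,0,0,0,0.34],
    [0,0,0,0,0,0,0.34]
  ]
}}

```text
time_s: 5.8
tool_pos: [0.4768, 0.0327, 0.1277]
tool_rot: [153.4, 0.1, 84.2]
force: [0.1, 0.2, 0.5]
grip_width: 0.0297
```

Run:
```python
from snap import *
o=cur();p,r=o['tool_pos'],o['tool_rot'];print(o['time_s'],p,r,o['force'])
p1,r1=bar(0,.053,np.radians(63));print('err',rot(r).inv().apply(p-p1)*1000)
snap('6','wrist')
```

```text
5.8 [0.47679182 0.03271796 0.12769799] [1.53429088e+02 1.07380111e-01 8.41675075e+01] [0.07507984 0.16491916 0.49740712]
err [ 0.5955211   6.22659344 -2.1035112 ]
```

View pics/wrist6.png

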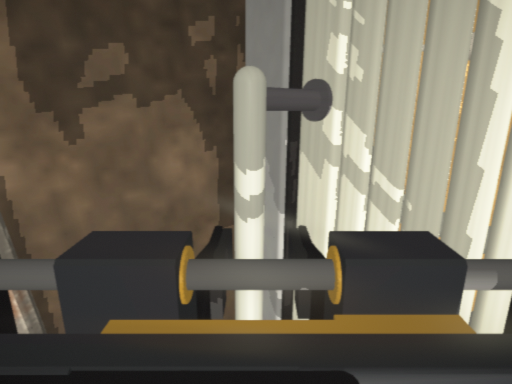

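Request:
{"op": "drive_tool", "data": {
  "commands": [
    [0,-0.5,0.1,0,0,0,0.34],
    [0,0,0.1,0,0,0,0.34],
    [0,0,0,0,0,0,0.1],
    [0,0,0,0,0,0,0.05],
    [0,0,0,0,0,0,0],
    [0,0,0,0,0,0,0],
    [0,0,0,0,0,0,0]
  ],
  "force": 45
}}

```text
time_s: 6.43
tool_pos: [0.4727, 0.0333, 0.1241]
tool_rot: [153.4, 0.1, 84.2]
force: [-3.8, 1.1, 1.3]
grip_width: 0.0125
```

Run:
```python
from snap import *
o=cur();p,r=o['tool_pos'],o['tool_rot'];print(o['time_s'],p,r,o['force'],o['grip_width'])
p1,r1=bar(0,.053,np.radians(63));off=rot(r1).inv().apply(p-p1);print('err',off*1000)
qs=np.array([.15,.33,.52,.71,.90,1.09,1.28,1.475]);al=np.interp(qs,[0,1.5],[63,86]);arc(p,r,qs,al,.053,3,off)
```

```text
6.4333 [0.4726541  0.03330659 0.12414174] [1.53406115e+02 9.33120237e-02 8.41660735e+01] [-3.84440639  1.05224991  1.28671152] 0.012501316099462607
err [ 0.77068913  0.90420792 -0.78411207]
3 rows [-0.0, 0.76, -0.85] [0.63, 0.0, 0.06]
3 rows [0.0, 1.04, -0.9] [0.92, 0.0, -0.0]
3 rows [-0.0, 1.21, -0.81] [0.97, 0.0, 0.0]
3 rows [-0.0, 1.32, -0.64] [0.97, -0.0, 0.0]
3 rows [0.0, 1.39, -0.47] [0.97, 0.0, -0.0]
3 rows [-0.0, 1.45, -0.28] [0.97, 0.0, -0.0]
3 rows [-0.0, 1.47, -0.09] [0.97, -0.0, 0.0]
3 rows [-0.0, 1.51, 0.11] [1.0, -0.0, -0.0]
[0.7210213  0.00720214 0.31431221] [np.float64(175.61666666666667), 0, np.float64(84.0)]
```

Request:
{"op": "drive_tool", "data": {
  "commands": [
    [0,0.76,-0.85,0.6,0,0,0],
    [0,0.76,-0.85,0.6,0,0,0],
    [0,0.76,-0.85,0.6,0,0,0],
    [0,1.04,-0.9,0.95,0,0,0],
    [0,1.04,-0.9,0.95,0,0,0],
    [0,1.04,-0.9,0.95,0,0,0]
  ],
  "force": 50
}}

```text
time_s: 6.93
tool_pos: [0.4976, 0.0304, 0.1912]
tool_rot: [158.5, 0.1, 84.2]
force: [10.9, 1.1, -21.3]
grip_width: 0.0125
```

Run:
```python
from snap import *
o=cur();p,r=o['tool_pos'],o['tool_rot'];print(o['time_s'],p,r,o['force'],o['grip_width'])
snap('7','wrist','side')
off=np.array([0,.9,-.8])/1000
qs=np.array([.52,.71,.90,1.09,1.28,1.475]);al=np.interp(qs,[0,1.5],[63,86]);arc(p,r,qs,al,.053,3,off)
```

```text
6.9333 [0.49755094 0.03044447 0.1911599 ] [1.58461896e+02 1.32501288e-01 8.41543274e+01] [ 10.90669348   1.05014324 -21.30840264] 0.012479166633076312
3 rows [-0.02, 1.31, -0.89] [0.84, 0.02, 0.06]
3 rows [-0.0, 1.32, -0.64] [0.97, -0.0, 0.0]
3 rows [0.0, 1.39, -0.47] [0.97, 0.0, -0.0]
3 rows [-0.0, 1.45, -0.28] [0.97, 0.0, -0.0]
3 rows [-0.0, 1.47, -0.09] [0.97, -0.0, 0.0]
3 rows [0.0, 1.51, 0.11] [1.0, -0.0, -0.0]
[0.72093536 0.00643624 0.31432773] [np.float64(175.61666666666667), 0, np.float64(84.0)]
```

View pics/wrist7.png

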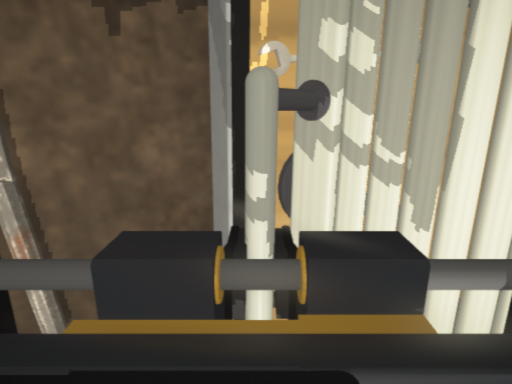

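Request:
{"op": "drive_tool", "data": {
  "commands": [
    [0,1.26,-0.85,0.9,0,0,0],
    [0,1.26,-0.85,0.9,0,0,0],
    [0,1.26,-0.85,0.9,0,0,0],
    [0,1.32,-0.64,0.97,0,0,0],
    [0,1.32,-0.64,0.97,0,0,0],
    [0,1.32,-0.64,0.97,0,0,0],
    [0,1.39,-0.47,0.97,0,0,0],
    [0,1.39,-0.47,0.97,0,0,0],
    [0,1.39,-0.47,0.97,0,0,0]
  ],
  "force": 50
}}

```text
time_s: 7.78
tool_pos: [0.5928, 0.0197, 0.2872]
tool_rot: [166.7, 0.2, 84.1]
force: [-2.4, -2.4, -0.2]
grip_width: 0.0126
```

Run:
```python
from snap import *
o=cur();p,r=o['tool_pos'],o['tool_rot'];print(o['time_s'],p,r,o['force'],o['grip_width'])
snap('8','wrist')
off=np.array([0,.9,-.8])/1000
qs=np.array([1.09,1.28,1.475]);al=np.interp(qs,[0,1.5],[63,86]);arc(p,r,qs,al,.053,3,off)
q=.9;p1,r1=bar(q,.053,np.radians(np.interp(q,[0,1.5],[63,86])));print('err',rot(r1).inv().apply(p-p1)*1000)
```

```text
7.7833 [0.59282533 0.01965889 0.2871627 ] [166.66872976   0.22326181  84.09127151] [-2.41549068 -2.37773029 -0.1879222 ] 0.01264345720248796
3 rows [0.01, 1.42, -0.22] [1.01, 0.07, 0.05]
3 rows [-0.0, 1.47, -0.09] [0.97, -0.0, 0.0]
3 rows [0.0, 1.51, 0.11] [1.0, -0.0, -0.0]
[0.72093536 0.00643624 0.31432773] [np.float64(175.61666666666667), 0, np.float64(84.0)]
err [-0.24093257  1.74185515 -2.72922362]
```

View pics/wrist8.png

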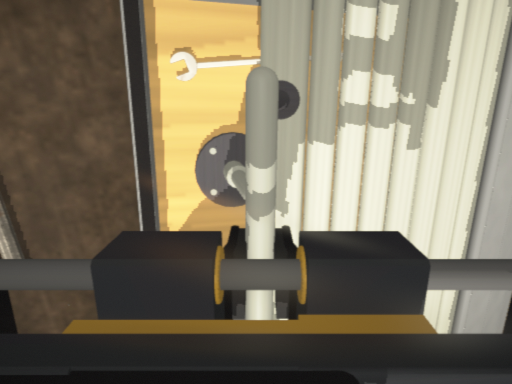

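Request:
{"op": "drive_tool", "data": {
  "commands": [
    [0,1.42,-0.22,1,0,0,0],
    [0,1.42,-0.22,1,0,0,0],
    [0,1.42,-0.22,1,0,0,0],
    [0,1.47,-0.09,0.97,0,0,0],
    [0,1.47,-0.09,0.97,0,0,0],
    [0,1.47,-0.09,0.97,0,0,0],
    [0,1.3,0.1,0.97,0,0,0],
    [0,1.3,0.1,0.97,0,0,0],
    [0,1.0,0.05,0.97,0,0,0],
    [0,0.5,0.02,0,0,0,0],
    [0,0,0,0,0,0,0]
  ],
  "force": 50
}}

```text
time_s: 8.75
tool_pos: [0.7169, 0.0054, 0.3146]
tool_rot: [175.4, 0.3, 84.0]
force: [-3.0, -4.9, 2.6]
grip_width: 0.0126
```

Run:
```python
from snap import *
o=cur();p,r=o['tool_pos'],o['tool_rot'];print(o['time_s'],p,r,o['force'],o['grip_width'])
for q in (1.4,1.466):
  p1,r1=bar(q,.053,np.radians(np.interp(q,[0,1.5],[63,86])));print('err',rot(r1).inv().apply(p-p1)*1000)
```

```text
8.75 [0.7169231  0.00538156 0.31463739] [175.41597026   0.3487863   83.98912076] [-3.00056132 -4.9325189   2.5513471 ] 0.01261773597422799
err [-1.4683023  14.45390163  0.4842917 ]
err [-1.4683023  -0.86055095 -1.14966725]
```

Almost at the stop by my model; push gently until force shows the stop.

Request:
{"op": "drive_tool", "data": {
  "commands": [
    [0,0.3,0,0,0,0,0],
    [0,0.3,0,0,0,0,0],
    [0,0,0,0,0,0,0]
  ]
}}

```text
time_s: 9.0
tool_pos: [0.7178, 0.0054, 0.3147]
tool_rot: [176.1, 0.4, 84.0]
force: [-20.3, -4.9, 8.3]
grip_width: 0.0124
```

Request:
{"op": "drive_tool", "data": {
  "commands": [
    [0,-0.45,0,0,0,0,0.2],
    [0,0,0,0,0,0,0.4],
    [0,0,0,0,0,0,0.5],
    [0,0,-1.5,0,0,0,0.5],
    [0,0,-2.5,0,0,0,0.6],
    [0,0,-3,0,0,0,0.8],
    [0,-4,-2,0,0,0,1],
    [0,-4,0,0,0,0,1]
  ]
}}

```text
time_s: 9.67
tool_pos: [0.6374, 0.0178, 0.4005]
tool_rot: [174.8, 0.0, 84.2]
force: [-0.2, 0.7, 2.2]
grip_width: 0.0562
```

Run:
```python
from snap import *
o=cur();p,r=o['tool_pos'],o['tool_rot'];print(o['time_s'],p,r,o['force'],o['grip_width'])
snap('9','wrist','top','side')
crop('top9',190,60,200,150,4,'c9t');crop('side9',200,90,200,150,4,'c9s')
for n in ('top','side'):
    C=cam(n+'9');print([proj(C,sw(P)).round(1).tolist() for P in [(-.075,0,.022),(-.075,0,.135)]])
```

```text
9.6667 [0.63736498 0.01783103 0.4005389 ] [1.74843014e+02 9.02318943e-03 8.41877768e+01] [-0.22527237  0.74067694  2.19191172] 0.056177572188589736
[[[265.5, 174.1]], [[266.1, 148.3]]]
[[[280.8, 198.2]], [[281.9, 163.7]]]
```

View pics/c9t.png

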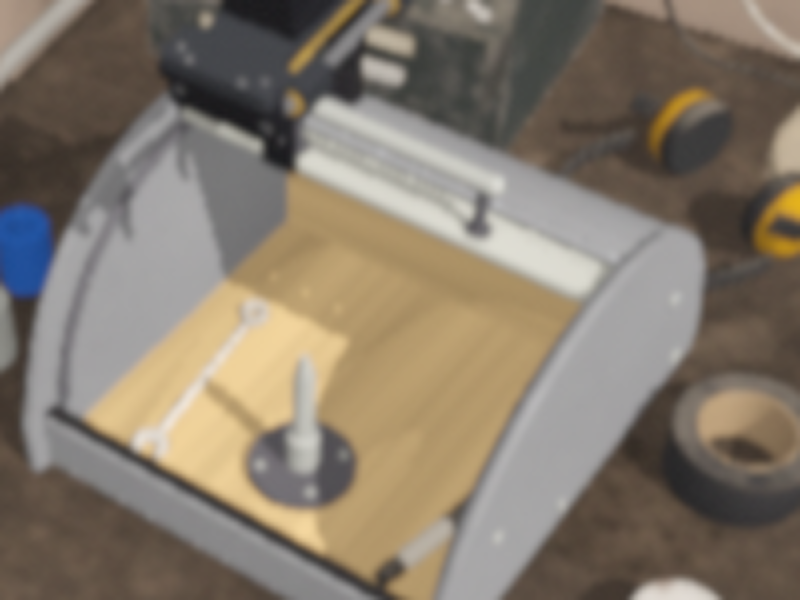

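View pics/c9s.png

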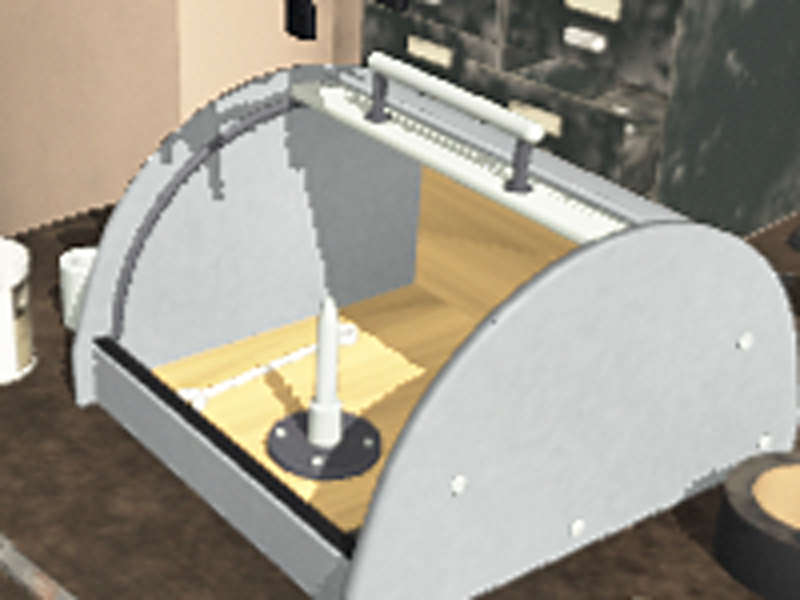

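View pics/wrist9.png

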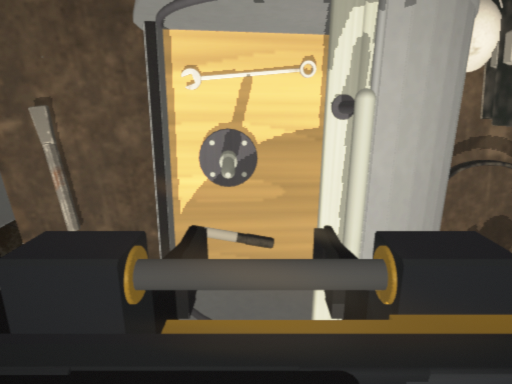

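Run:
```python
from snap import *
crop('wrist9',180,110,100,100,6,'c10')
T,S=cam('top9'),cam('side9')
print(back(T,(265.6,149.6),.134),back(S,(281.8,164.8),.134),sw((-.075,0,0)))
```

```text
[0.6223189  0.01572441 0.134     ] [0.62333655 0.013254   0.134     ] [0.62671086 0.01633963 0.        ]
```

View pics/c10.png

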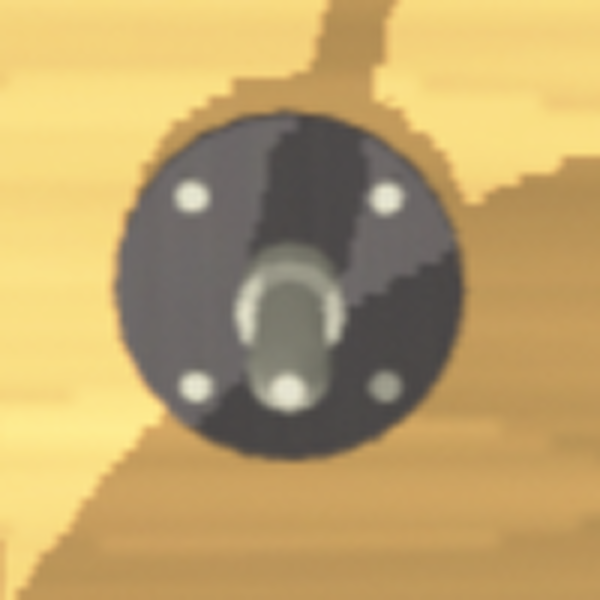

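Run:
```python
from snap import *
W=cam('wrist9')
print(back(W,(227.9,158.0),.022),back(W,(227.8,174.6),.135))
T,S=cam('top9'),cam('side9')
# shaft foot visible: lowest point of shaft base ellipse
for c,P in ((T,'t'),(S,'s')): print(proj(c,[.624,.015,.022]),proj(c,[.624,.015,.135]))
```

```text
[0.62546684 0.01793338 0.022     ] [0.62571635 0.01724468 0.135     ]
[[265.43736808 174.91336689]] [[266.11627244 149.05878342]]
[[280.45124013 198.75794212]] [[281.55254851 164.17286866]]
```

Run:
```python
from ik import *; from h import *
o=cur();q0=o['qpos'];print(q0.round(0))
for n,p,r in [('cu',[.5065,-.255,.22],[180,0,174]),('cd',[.5065,-.255,.096],[180,0,174]),('su',[.6245,.0163,.30],[180,0,174]),('sd',[.6245,.0163,.138],[180,0,174]),('lu',[.6186,.2987,.25],[180,0,84]),('ld',[.6186,.2987,.11],[180,0,84]),('lu-',[.6186,.2987,.25],[180,0,-6]),('su2',[.6245,.0163,.30],[180,0,174])]:
    e,q=ik(np.array(p),r,q0);print(n,round(e,4),q.round(0));q0=q
p,r=o['tool_pos'],o['tool_rot']
pm=np.array([.55,-.14,.36]);plan(p,r,pm,[180,0,135]);plan(pm,[180,0,135],np.array([.5065,-.255,.2]),[180,0,174])
```

```text
[ -7.  12.   3.  80.   0.  84. -10.]
cu 0.0 [ 30.  11.  -7. 100.   1.  69. 107.]
cd 0.0 [ 30.  19.  -7. 106.   3.  55. 106.]
su 0.0 [  7.  15. -13.  86.   3.  79.  78.]
sd 0.0 [  7.  23. -13.  96.   6.  62.  76.]
lu 0.0 [-48.  27.  27.  80. -12.  76. -26.]
ld 0.0 [-44.  33.  22.  87. -13.  62. -26.]
lu- 0.0 [ -71.   43.   68.   80.  -40.   83. -100.]
su2 0.0 [-13.  15.  11.  86.  -3.  79.  82.]
8 rows [-1.65, -1.63, 0.4] [0.55, 0.26, -6.33]
6 rows [-0.29, -2.07, 2.67] [-0.0, 0.0, -6.5]
```

Request:
{"op": "drive_tool", "data": {
  "commands": [
    [-1.65,-1.63,0.4,0.6,0.2,-6.3,1],
    [-1.65,-1.63,0.4,0.6,0.2,-6.3,1],
    [-1.65,-1.63,0.4,0.6,0.2,-6.3,1],
    [-1.65,-1.63,0.4,0.6,0.2,-6.3,1],
    [-1.65,-1.63,0.4,0.6,0.2,-6.3,1],
    [-1.65,-1.63,0.4,0.6,0.2,-6.3,1],
    [-1.65,-1.63,0.4,0.6,0.2,-6.3,1],
    [-1.65,-1.63,0.4,0.6,0.2,-6.3,1],
    [-0.3,-2.07,2.67,0,0,-6.5,1],
    [-0.3,-2.07,2.67,0,0,-6.5,1],
    [-0.3,-2.07,2.67,0,0,-6.5,1],
    [-0.3,-2.07,2.67,0,0,-6.5,1],
    [-0.3,-2.07,2.67,0,0,-6.5,1],
    [-0.3,-2.07,2.67,0,0,-6.5,1],
    [0,0,0,0,0,0,1]
  ]
}}

```text
time_s: 11.07
tool_pos: [0.5033, -0.2624, 0.1969]
tool_rot: [-179.2, -0.6, 173.5]
force: [-1.0, 0.3, -0.4]
grip_width: 0.0871
```

Run:
```python
from snap import *
o=cur();p,r=o['tool_pos'],o['tool_rot'];print(o['time_s'],p,r,o['qpos'].round(0),o['grip_width'])
snap('11','wrist')
W=cam('wrist11');print(proj(W,[.5065,-.255,.036]))
```

```text
11.0667 [ 0.50331969 -0.26237517  0.19686529] [-179.24189738   -0.59017308  173.51488076] [ 16.  12.   9. 102.  -1.  66. 109.] 0.08706149479838701
[[271.10967028 202.13064199]]
```

View pics/wrist11.png

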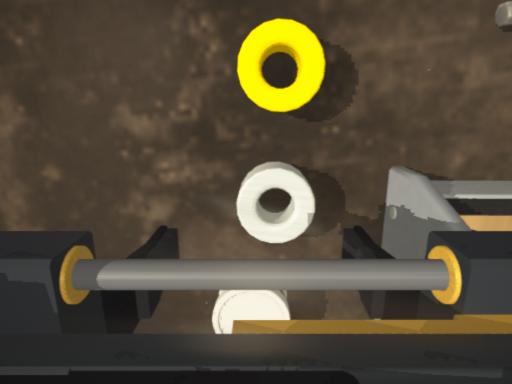

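Run:
```python
from snap import *
crop('wrist11',220,150,110,110,5,'c12')
W=cam('wrist11');o=cur();p,r=o['tool_pos'],o['tool_rot']
for uv in ((275,200),(276,201)): print(back(W,uv,.036), rot(r).inv().apply(back(W,uv,.036)-p)*1000)
print(rot(r).inv().apply(W[1][:3,3]-p),(rot(r).inv().as_matrix()@W[1][:3,:3]).round(3))
```

```text
[ 0.50507849 -0.25171664  0.036     ] [ -0.27864194  10.45322813 163.21934072]
[ 0.50599535 -0.25100545  0.036     ] [ -1.10661716  11.2660134  163.2034006 ]
[ 0.07315039 -0.00184378 -0.09096382] [[ 0.002 -0.965 -0.261]
 [ 1.     0.002  0.001]
 [-0.    -0.261  0.965]]
```

View pics/c12.png

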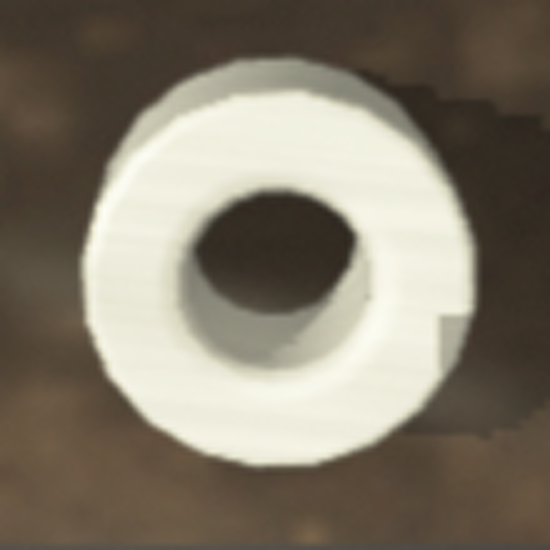

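Run:
```python
from snap import *
W=cam('wrist11');o=cur();p,r=o['tool_pos'],o['tool_rot']
c=back(W,(275.2,205.2),.036);print(c)
t=np.array([c[0]-.0008,c[1]-.0008,.095]);
plan(p,r,np.r_[t[:2],.12],[180,0,174],2);plan(np.r_[t[:2],.12],[180,0,174],t,[180,0,174],2)
```

```text
[ 0.50941781 -0.25200144  0.036     ]
2 rows [-0.16, 0.43, 3.96] [-0.34, -0.22, -0.34]
2 rows [0.0, -0.0, 1.25] [0.0, 0.0, 0.0]
```

Request:
{"op": "drive_tool", "data": {
  "commands": [
    [-0.16,0.43,2,-0.34,-0.22,-0.34,1],
    [-0.16,0.43,2.3,-0.34,-0.22,-0.34,1],
    [0,0,2,0,0,0,1],
    [0,0,2,0,0,0,1],
    [0,0,1.9,0,0,0,1],
    [0,0,0,0,0,0,1]
  ]
}}

```text
time_s: 11.62
tool_pos: [0.5106, -0.2481, 0.0978]
tool_rot: [179.9, 0.1, 174.3]
force: [-0.7, -0.2, -0.5]
grip_width: 0.0869
```

Run:
```python
from snap import *
o=cur();p,r=o['tool_pos'],o['tool_rot'];print(o['time_s'],p,r,o['force'],o['grip_width'])
snap('13','side');crop('side13',240,170,200,150,4,'c13')
```

```text
11.6167 [ 0.51059355 -0.24813854  0.09781945] [1.79896939e+02 6.74691251e-02 1.74296484e+02] [-0.68831063 -0.18704998 -0.46384084] 0.08691847558258797
```

View pics/c13.png

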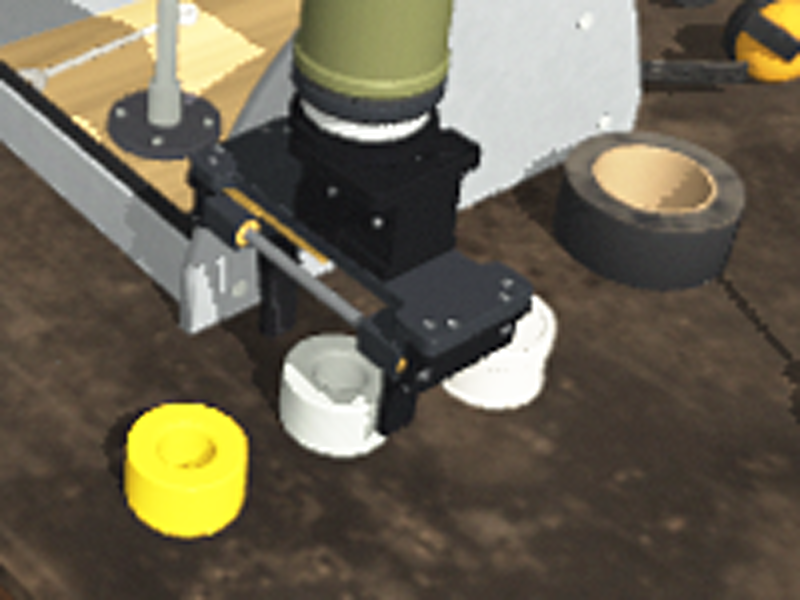

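Request:
{"op": "drive_tool", "data": {
  "commands": [
    [0.15,-0.45,0.28,0,0,0,1],
    [0,0,0,0,0,0,1],
    [0,0,0,0,0,0,0.75],
    [0,0,0,0,0,0,0.6],
    [0,0,0,0,0,0,0.6],
    [0,0,0,0,0,0,0.6]
  ],
  "force": 40
}}

```text
time_s: 12.17
tool_pos: [0.5088, -0.2544, 0.098]
tool_rot: [180.0, 0.3, 174.3]
force: [-0.0, -0.3, 0.8]
grip_width: 0.0681
```

Request:
{"op": "drive_tool", "data": {
  "commands": [
    [0,0.1,0.3,0,0,0,0.85],
    [0,0,0,0,0,0,0.85]
  ]
}}

```text
time_s: 12.33
tool_pos: [0.5084, -0.253, 0.0941]
tool_rot: [180.0, 0.2, 174.3]
force: [-0.1, -0.2, 0.2]
grip_width: 0.0723
```

Run:
```python
from h import *
o=cur();print(o['time_s'],o['tool_pos'],o['tool_rot'],o['force'],o['grip_width'])
```

```text
12.3333 [ 0.50844049 -0.25297495  0.09407299] [179.96620935   0.21653078 174.2774467 ] [-0.14305904 -0.15636273  0.24397416] 0.07229351630938274
```

Request:
{"op": "drive_tool", "data": {
  "commands": [
    [0,0,0,0,0,0,0.6],
    [0,0,0,0,0,0,0.6],
    [0,0,0,0,0,0,0.6],
    [0,0,0,0,0,0,0.6],
    [0,0,-1,0,0,0,0.6],
    [0,0,-2,0,0,0,0.6],
    [0,0,-3,0,0,0,0.6],
    [0,0,-3.5,0,0,0,0.6],
    [0,0,-3.5,0,0,0,0.6],
    [0,0,-3.5,0,0,0,0.6],
    [0,0,-3.5,0,0,0,0.6],
    [0,0,-3.5,0,0,0,0.6],
    [0,0,0,0,0,0,0.6]
  ]
}}

```text
time_s: 13.42
tool_pos: [0.5095, -0.2547, 0.3379]
tool_rot: [-179.8, 0.9, 174.2]
force: [1.4, -1.2, -1.9]
grip_width: 0.06
```

Run:
```python
from snap import *
o=cur();p,r=o['tool_pos'],o['tool_rot'];print(o['time_s'],p,r,o['force'],o['grip_width'])
snap('14','wrist');
pm=np.array([.6165,.0163,.335]);plan(p,r,pm,[180,0,174],9)
```

```text
13.4167 [ 0.50953552 -0.25467052  0.33792739] [-179.79954325    0.9356452   174.24405095] [ 1.40324748 -1.17179701 -1.94110611] 0.059964032016488505
9 rows [-0.87, 3.12, 0.03] [-0.02, 0.1, 0.03]
```

View pics/wrist14.png

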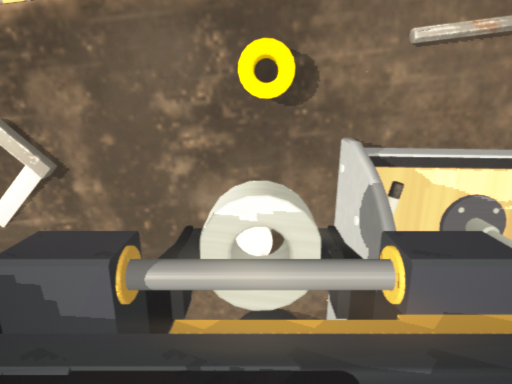

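Run:
```python
from snap import *
W=cam('wrist14');o=cur();p,r=o['tool_pos'],o['tool_rot']
a=np.linspace(0,2*np.pi,73)
for x0 in (-.004,-.002,0,.002,.004):
  out=[]
  for rad in (.032,.015):
    P=p+rot(r).apply(np.c_[x0+rad*np.cos(a),rad*np.sin(a),0*a+.058]);u=proj(W,P);out+= [u.min(0).round(1).tolist(),u.max(0).round(1).tolist()]
  print(x0,out)
crop('wrist14',190,170,140,150,4,'c14')
```

```text
-0.004 [[197.0, 195.2], [321.9, 309.6], [230.2, 227.9], [288.7, 281.4]]
-0.002 [[196.8, 191.2], [322.1, 306.3], [230.1, 224.1], [288.8, 278.0]]
0 [[196.6, 187.2], [322.3, 303.1], [230.0, 220.4], [288.9, 274.6]]
0.002 [[196.4, 183.2], [322.5, 299.8], [229.9, 216.6], [289.0, 271.1]]
0.004 [[196.2, 179.2], [322.7, 296.5], [229.8, 212.7], [289.1, 267.6]]
```

View pics/c14.png

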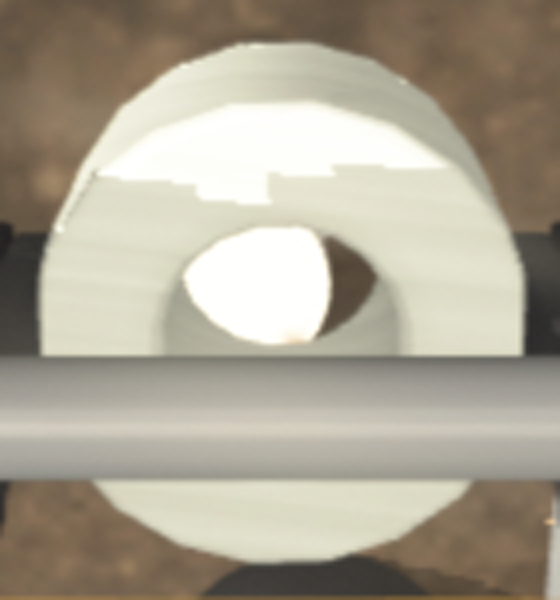

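Request:
{"op": "drive_tool", "data": {
  "commands": [
    [-0.88,3.12,0.03,0,0,0,0.6],
    [-0.88,3.12,0.03,0,0,0,0.6],
    [-0.88,3.12,0.03,0,0,0,0.6],
    [-0.88,3.12,0.03,0,0,0,0.6],
    [-0.88,3.12,0.03,0,0,0,0.6],
    [-0.88,3.12,0.03,0,0,0,0.6],
    [-0.88,3.12,0.03,0,0,0,0.6],
    [-0.88,3.12,0.03,0,0,0,0.6],
    [-0.88,3.12,0.03,0,0,0,0.6],
    [0,0,0,0,0,0,0.6],
    [0,0,3,0,0,0,0.6],
    [0,0,3,0,0,0,0.6],
    [0,0,1,0,0,0,0.6],
    [0,0,0,0,0,0,0.6]
  ]
}}

```text
time_s: 14.63
tool_pos: [0.6117, 0.0177, 0.2516]
tool_rot: [-179.9, -0.4, 174.3]
force: [-0.0, 0.6, -5.1]
grip_width: 0.0602
```

Run:
```python
from snap import *
o=cur();p,r=o['tool_pos'],o['tool_rot'];print(o['time_s'],p,r,o['force'],o['grip_width'])
snap('15','wrist','top','side');crop('top15',210,90,110,100,5,'c15t');crop('side15',230,110,110,100,5,'c15s')
```

```text
14.6333 [0.61168828 0.01765129 0.25160004] [-179.90694795   -0.37013587  174.25234904] [-0.04647514  0.60759887 -5.1489217 ] 0.06017322429792883
```

View pics/wrist15.png

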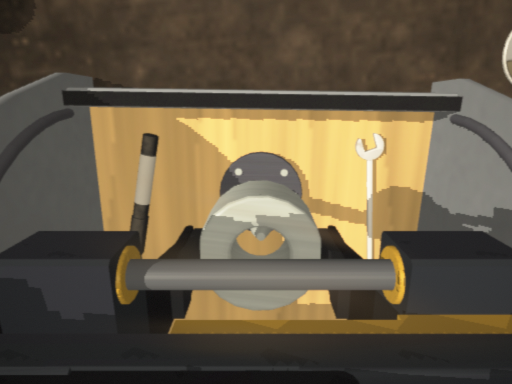

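View pics/c15t.png

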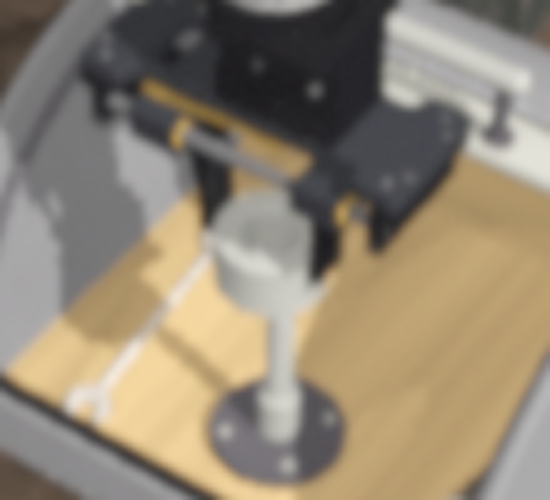

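View pics/c15s.png

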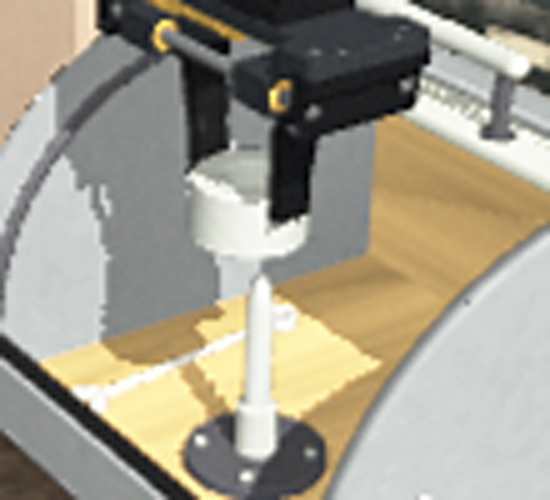

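Run:
```python
from snap import *
crop('side15',255,130,50,80,8,'a');crop('top15',240,115,50,75,8,'b');
a=cv2.imread('pics/a.png')[:600];b=cv2.imread('pics/b.png')[:600];cv2.imwrite('pics/c16.png',np.hstack([a[:600],b[:600]]))
o=cur();p,r=o['tool_pos'],o['tool_rot'];a=np.linspace(0,2*np.pi,73)
for n in ('side15','top15'):
  C=cam(n)
  for z in (.058,.094):
    P=p+rot(r).apply(np.c_[-.003+.032*np.cos(a),.032*np.sin(a),0*a+z]);u=proj(C,P);print(n,z,u.min(0).round(1),u.max(0).round(1))
  print([proj(C,[.624,.016,z]).round(1).tolist() for z in (.022,.135)])
W=cam('wrist15')
t=back(W,(261,231.5),.135);print('tip',t,rot(r).inv().apply(t-p)*1000)
crop('wrist15',190,140,140,120,5,'c17')
```

```text
side15 0.058 [267.9 137.5] [292.2 147.8]
side15 0.094 [267.9 149.5] [291.7 160.3]
[[[280.2, 198.6]], [[281.3, 164.0]]]
top15 0.058 [252.7 124.7] [276.8 141.8]
top15 0.094 [252.9 134.2] [276.3 151.2]
[[[265.1, 174.8]], [[265.8, 148.9]]]
tip [0.6226199  0.01788031 0.135     ] [ -6.61908622   0.67701701 123.3658345 ]
```

View pics/c16.png

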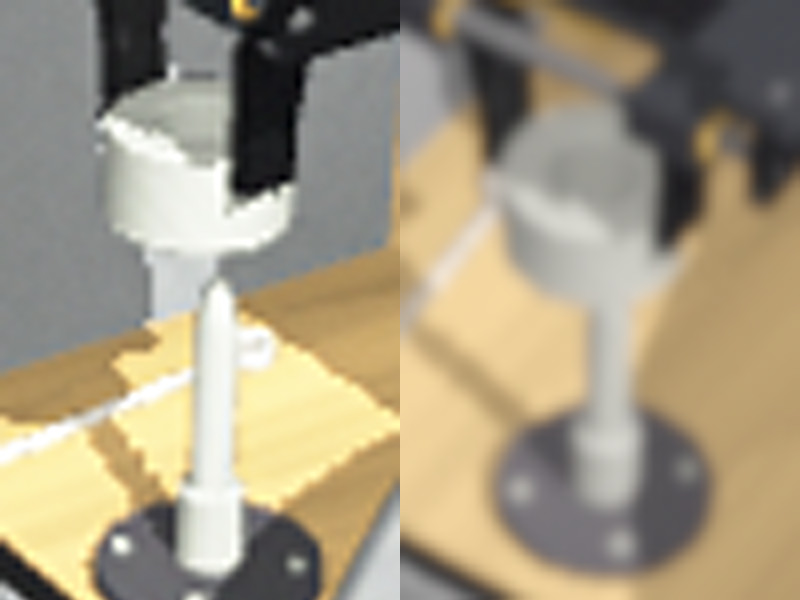

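View pics/c17.png

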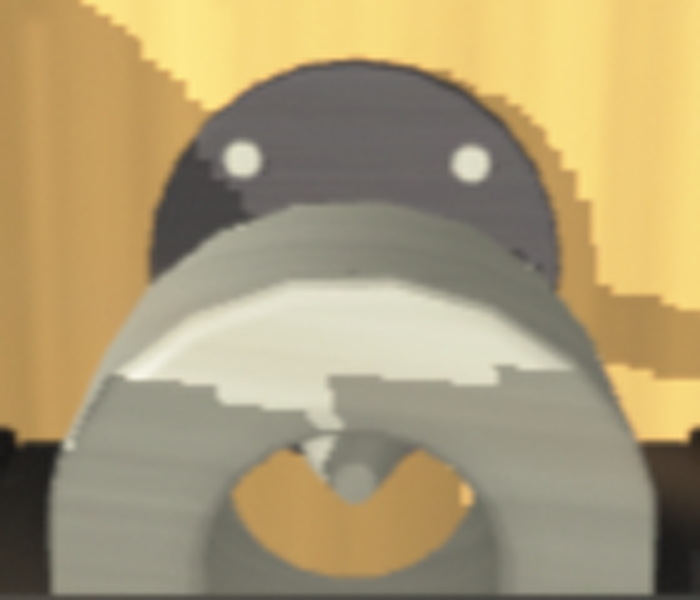

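Run:
```python
from snap import *
for i in range(3):
    o=cur();p,r=o['tool_pos'],o['tool_rot'];print(o['time_s'],p,r,o['joint_velocities'].round(1),o['force'].round(1))
    W=env.read_camera('wrist');cc=(W['mtx'],W['pose']);print(proj(cc,[.6245,.016,.135]),rot(r).inv().apply(W['pose'][:3,3]-p))
```

```text
14.7833 [0.61526382 0.01788507 0.25832594] [179.97382245   0.32531826 174.24126284] [ 0.  -0.9 -0.1 -1.4  0.  -0.1 -0. ] [ 1.   0.2 -3.8]
[[257.29460789 223.90103424]] [ 0.07194968  0.00058931 -0.09325561]
14.8333 [0.61560902 0.01796557 0.25904189] [179.95968949   0.40581183 174.24483315] [-0.  -0.6 -0.1 -0.4  0.  -0.  -0. ] [ 0.3  0.9 -3.5]
[[257.10974581 222.83487884]] [ 0.07194505  0.00057866 -0.0932598 ]
14.8833 [0.61568033 0.01802382 0.2592999 ] [179.95565194   0.43434557 174.24954172] [ 0.  -0.1 -0.1  0.1 -0.1 -0.1  0.1] [-0.3  0.4 -4.3]
[[257.01601804 222.55154886]] [ 0.07193962  0.00057136 -0.09322933]
```

Run:
```python
from snap import *
o=cur();p,r=o['tool_pos'],o['tool_rot'];print(o['time_s'],p,r)
snap('18','wrist');crop('wrist18',190,170,140,150,4,'c18')
W=cam('wrist18');a=np.linspace(0,2*np.pi,73)
for x0 in (-.006,-.004,-.002,0,.002):
  out=[]
  for rad in (.032,):
    P=p+rot(r).apply(np.c_[x0+rad*np.cos(a),rad*np.sin(a),0*a+.058]);u=proj(W,P);out+= [u.min(0).round(1).tolist(),u.max(0).round(1).tolist()]
  print(x0,out)
```

```text
14.9333 [0.61561956 0.0181038  0.25922235] [179.95495273   0.42974562 174.25609426]
-0.006 [[195.0, 203.6], [322.1, 319.3]]
-0.004 [[194.8, 199.6], [322.3, 316.0]]
-0.002 [[194.6, 195.5], [322.5, 312.7]]
0 [[194.4, 191.5], [322.7, 309.4]]
0.002 [[194.2, 187.4], [322.9, 306.1]]
```

View pics/c18.png

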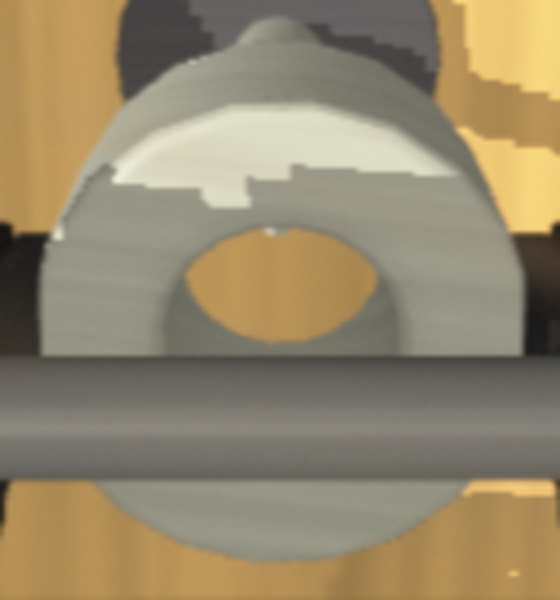

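Run:
```python
from snap import *
o=cur();p,r=o['tool_pos'],o['tool_rot'];print(p)
print(back(cam('wrist15'),(260.9,236.0),.135), back(cam('wrist18'),(258.8,227),.135))
# flange screws in wrist15 : two screws front row; spindle-ctr
for uv in ((190+243/5,140+160/5),(190+471/5,140+164/5)): print(back(cam('wrist15'),uv,.022))
for uv in ((191,197),(386,199),(195,387),(386,387)): print('w9',back(cam('wrist9'),(180+uv[0]/6,110+uv[1]/6),.022))
```

```text
[0.61546879 0.01808704 0.25891449]
[0.62587119 0.01748379 0.135     ] [0.62780782 0.01694049 0.135     ]
[ 0.60148365 -0.00205393  0.022     ]
[0.60688184 0.0430298  0.022     ]
w9 [0.60586476 0.04184228 0.022     ]
w9 [0.65122894 0.03624159 0.022     ]
w9 [ 0.60044693 -0.00324736  0.022     ]
w9 [ 0.64602496 -0.00880043  0.022     ]
```

Request:
{"op": "drive_tool", "data": {
  "commands": [
    [-0.44,-0.07,0,0,0,0,0.6],
    [-0.44,-0.06,0,0,0,0,0.6],
    [0,0,0,0,0,0,0.6],
    [0,0,1.5,0,0,0,0.6],
    [0,0,1.5,0,0,0,0.6],
    [0,0,1.5,0,0,0,0.6],
    [0,0,0,0,0,0,0.6],
    [0,0,0,0,0,0,0.6],
    [0,0,0,0,0,0,0.6]
  ]
}}

```text
time_s: 15.73
tool_pos: [0.6241, 0.0159, 0.2131]
tool_rot: [180.0, 0.3, 174.3]
force: [-0.3, 0.7, -3.8]
grip_width: 0.0603
```

```bash
sed -i 's/^YAW=.*/YAW=np.radians(-6.7)/' h.py
python3 - <<'E'
from snap import *
o=cur();p,r=o['tool_pos'],o['tool_rot'];print(o['time_s'],p,r,o['force'],o['grip_width'])
snap('19','wrist','top','side');crop('side19',255,130,50,75,8,'a');crop('top19',240,115,50,75,8,'b');
cv2.imwrite('pics/c19.png',np.hstack([cv2.imread('pics/a.png'),cv2.imread('pics/b.png')]))
crop('wrist19',190,170,140,150,4,'c20')
E
```

```text
15.7333 [0.62413362 0.01593207 0.2131455 ] [179.97745255   0.31365397 174.263015  ] [-0.33196384  0.69411694 -3.82122851] 0.06030734578432182
```

View pics/c19.png

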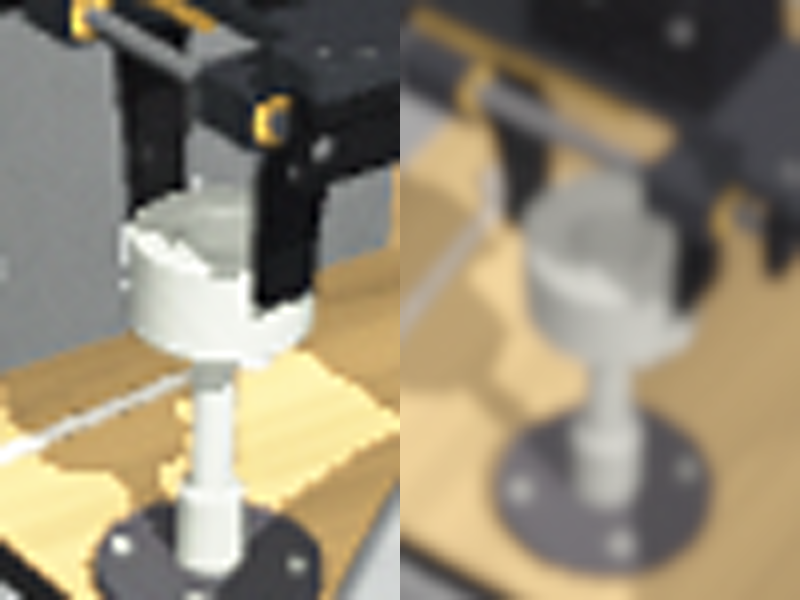

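View pics/c20.png

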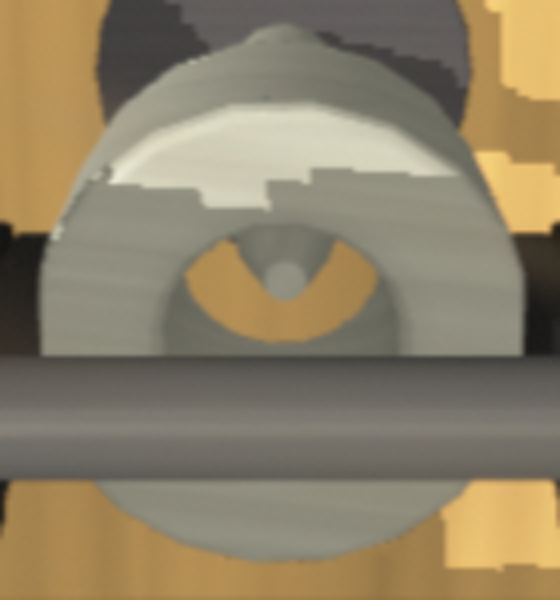

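Request:
{"op": "drive_tool", "data": {
  "commands": [
    [0,0.1,1.2,0,0,0,0.6],
    [0,0,1.5,0,0,0,0.6],
    [0,0,1.5,0,0,0,0.6],
    [0,0,1.2,0,0,0,0.6],
    [0,0,0.8,0,0,0,0.6],
    [0,0,0.5,0,0,0,0.6],
    [0,0,0.3,0,0,0,0.6],
    [0,0,0,0,0,0,0.6],
    [0,0,0,0,0,0,0.6]
  ]
}}

```text
time_s: 16.63
tool_pos: [0.6244, 0.0169, 0.1427]
tool_rot: [180.0, 0.3, 174.3]
force: [-0.0, -0.2, -4.4]
grip_width: 0.0598
```

Run:
```python
from snap import *
o=cur();p,r=o['tool_pos'],o['tool_rot'];print(o['time_s'],p,r,o['force'],o['grip_width'])
snap('21','wrist','top','side');crop('side21',245,130,80,75,8,'a');crop('top21',240,115,50,75,8,'b');
cv2.imwrite('pics/c21.png',np.hstack([cv2.imread('pics/a.png')[:,:400],cv2.imread('pics/b.png')]))
crop('wrist21',190,170,140,150,4,'c22')
```

```text
16.6333 [0.62438216 0.01693673 0.14274033] [179.98122505   0.29861632 174.2653878 ] [-0.0164586  -0.17913594 -4.41009013] 0.059820246786729724
```

View pics/c21.png

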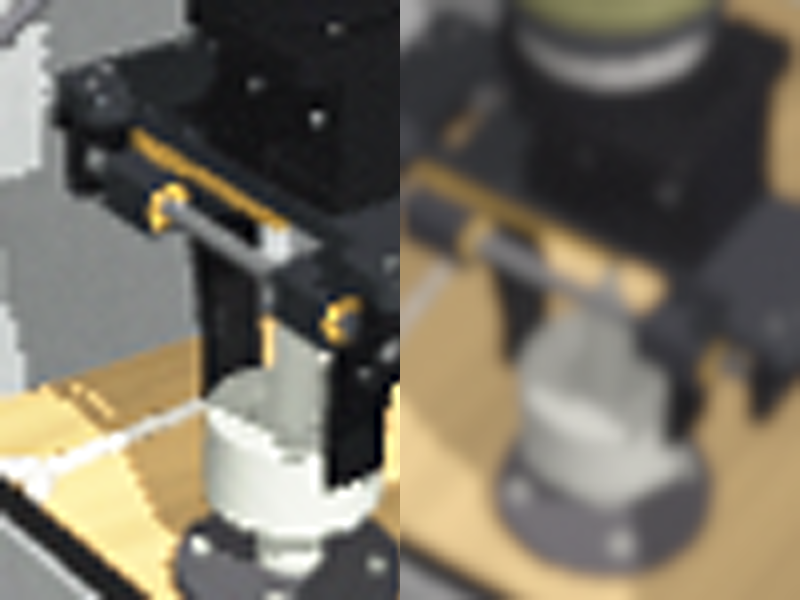

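View pics/c22.png

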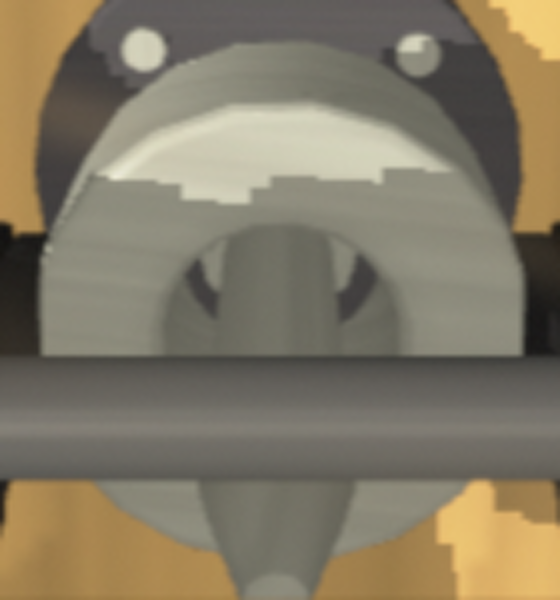

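Request:
{"op": "drive_tool", "data": {
  "commands": [
    [0,0,0.3,0,0,0,0.6],
    [0,0,0,0,0,0,0.6],
    [0,0,0,0,0,0,0.8],
    [0,0,0,0,0,0,0.85],
    [0,0,0,0,0,0,0.9],
    [0,0,0,0,0,0,0.9],
    [0,0,0,0,0,0,0.9]
  ]
}}

```text
time_s: 17.37
tool_pos: [0.6245, 0.017, 0.1399]
tool_rot: [180.0, 0.3, 174.3]
force: [1.2, -0.2, -0.0]
grip_width: 0.0772
```

Run:
```python
from snap import *
o=cur();p,r=o['tool_pos'],o['tool_rot'];print(o['time_s'],p,r,o['force'],o['grip_width'])
snap('23','wrist','top','side');crop('side23',255,150,50,75,8,'a');crop('top23',240,130,50,75,8,'b');
cv2.imwrite('pics/c23.png',np.hstack([cv2.imread('pics/a.png'),cv2.imread('pics/b.png')]))
```

```text
17.3667 [0.62447996 0.01696924 0.1399484 ] [179.97608119   0.32261432 174.26662197] [ 1.2045187  -0.21988615 -0.04184329] 0.07719076767612279
```

View pics/c23.png

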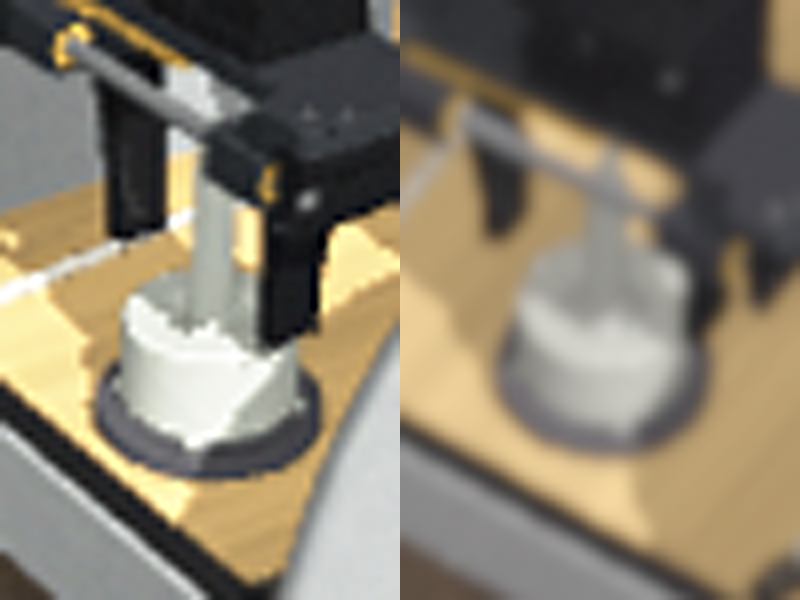

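Run:
```python
from h import *
o=cur();p,r=o['tool_pos'],o['tool_rot']
pm=np.array([p[0],p[1],.33]);p2=np.array([.621,.301,.29]);plan(pm,r,p2,[180,0,84],13)
```

```text
13 rows [1.81, 1.62, 0.3] [0.02, 0.02, 6.94]
```

Request:
{"op": "drive_tool", "data": {
  "commands": [
    [0,0,-1.5,0,0,0,0.9],
    [0,0,-3,0,0,0,0.9],
    [0,0,-4,0,0,0,0.9],
    [0,0,-4,0,0,0,0.9],
    [0,0,-4,0,0,0,0.8],
    [0,0,-2.5,0,0,0,0.7]
  ]
}}

```text
time_s: 18.02
tool_pos: [0.624, 0.017, 0.3344]
tool_rot: [179.9, 0.6, 174.3]
force: [1.2, -0.1, 0.5]
grip_width: 0.0712
```

Request:
{"op": "drive_tool", "data": {
  "commands": [
    [1.8,1.6,0.3,0,0,6.94,0.7],
    [1.8,1.6,0.3,0,0,6.94,0.7],
    [1.8,1.6,0.3,0,0,6.94,0.7],
    [1.8,1.6,0.3,0,0,6.94,0.7],
    [1.8,1.6,0.3,0,0,6.94,0.7],
    [1.8,1.6,0.3,0,0,6.94,0.7],
    [1.8,1.6,0.3,0,0,6.94,0.7],
    [1.8,1.6,0.3,0,0,6.94,0.7],
    [1.8,1.6,0.3,0,0,6.94,0.7],
    [1.8,1.6,0.3,0,0,6.94,0.7],
    [1.8,1.6,0.3,0,0,6.94,0.7],
    [1.8,1.6,0.3,0,0,6.94,0.7],
    [1.8,1.6,0.3,0,0,6.94,0.7],
    [0,0,0,0,0,0,0.7],
    [0,0,0,0,0,0,0.7],
    [0,0,0,0,0,0,0.7]
  ]
}}

```text
time_s: 19.35
tool_pos: [0.6183, 0.2981, 0.2899]
tool_rot: [179.8, 0.0, 84.1]
force: [-0.5, -0.2, 0.3]
grip_width: 0.0612
```

Run:
```python
from snap import *
o=cur();p,r=o['tool_pos'],o['tool_rot'];print(o['time_s'],p,r,o['qpos'].round(0),o['force'],o['grip_width'])
snap('24','wrist');W=cam('wrist24');print(proj(W,[.621,.301,.06]))
```

```text
19.35 [0.61832505 0.29811093 0.28994719] [1.79780636e+02 4.53091321e-02 8.41094764e+01] [-26.  23.  -3.  78.   1.  80. -35.] [-0.52276527 -0.15060591  0.34487963] 0.06124073364039486
[[261.42800052 176.47364591]]
```

View pics/wrist24.png

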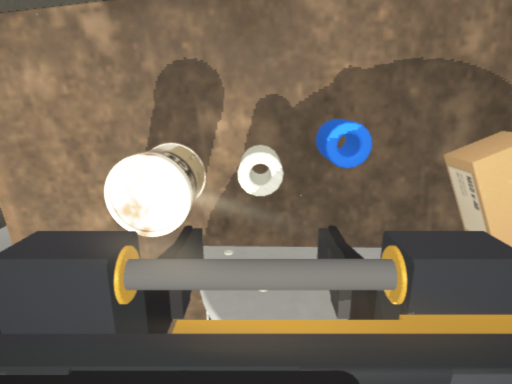

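Run:
```python
from snap import *
crop('wrist24',200,120,130,90,6,'c24')
```

```text
(no output)
```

View pics/c24.png

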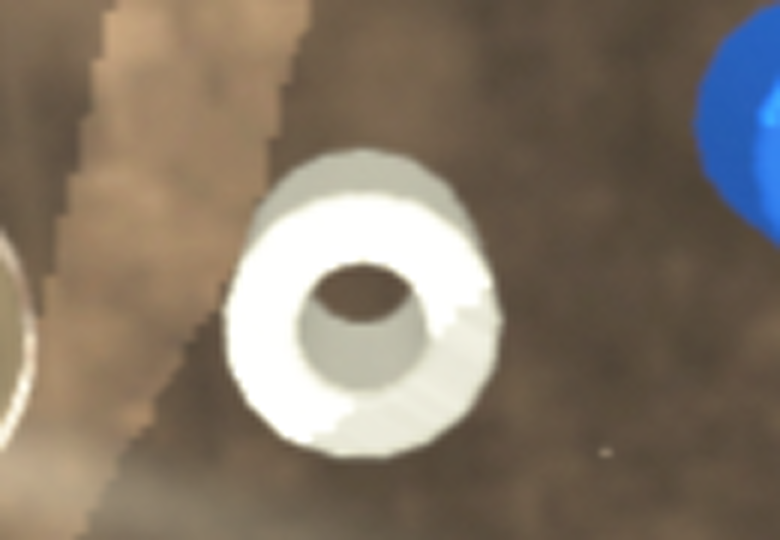

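Run:
```python
from snap import *
from ik import ik
W=cam('wrist24');o=cur();p,r=o['tool_pos'],o['tool_rot']
c=back(W,(260.2,173.9),.06);print(c,'tin2',back(W,(149.5,193),.095))
rr=[180,0,84]
p1=np.array([c[0],c[1],.19]);plan(p,r,p1,rr,5);plan(p1,rr,np.array([c[0],c[1],.112]),rr,5);print(ik(np.array([c[0],c[1],.112]),rr,o['qpos']))
```

```text
[0.62005058 0.30373621 0.06      ] tin2 [0.51950037 0.3039268  0.095     ]
5 rows [0.12, 0.01, 2.01] [0.05, 0.01, 0.01]
5 rows [0.0, -0.0, 1.56] [0.0, 0.0, 0.0]
(np.float64(2.6791304374916427e-07), array([-25.1452274 ,  31.25794159,  -4.24015563,  86.25446675,
         2.47717571,  62.5791123 , -35.91302105]))
```

Request:
{"op": "drive_tool", "data": {
  "commands": [
    [0.12,0,2,0,0,0,0.66],
    [0.12,0,2,0,0,0,0.66],
    [0.12,0,2,0,0,0,0.66],
    [0.12,0,2,0,0,0,0.66],
    [0.12,0,2,0,0,0,0.66],
    [0,0,2,0,0,0,0.66],
    [0,0,2,0,0,0,0.66],
    [0,0,1.5,0,0,0,0.66],
    [0,0,1,0,0,0,0.66],
    [0,0,0.8,0,0,0,0.66],
    [0,0,0.5,0,0,0,0.66],
    [0,0,0,0,0,0,0.66],
    [0,0,0,0,0,0,0.66]
  ]
}}

```text
time_s: 20.48
tool_pos: [0.6202, 0.3047, 0.1129]
tool_rot: [179.7, -0.0, 84.0]
force: [0.5, -0.4, 0.4]
grip_width: 0.058
```

Run:
```python
from snap import *
o=cur();p,r=o['tool_pos'],o['tool_rot'];print(o['time_s'],p,r,o['force'],o['grip_width'])
snap('25','wrist','top');crop('top25',140,80,100,75,8,'c25')
```

```text
20.4833 [0.62019889 0.30473519 0.11290146] [ 1.79705880e+02 -4.41883603e-02  8.40412852e+01] [ 0.53983882 -0.44642623  0.38571834] 0.058028510085126224
```

View pics/c25.png

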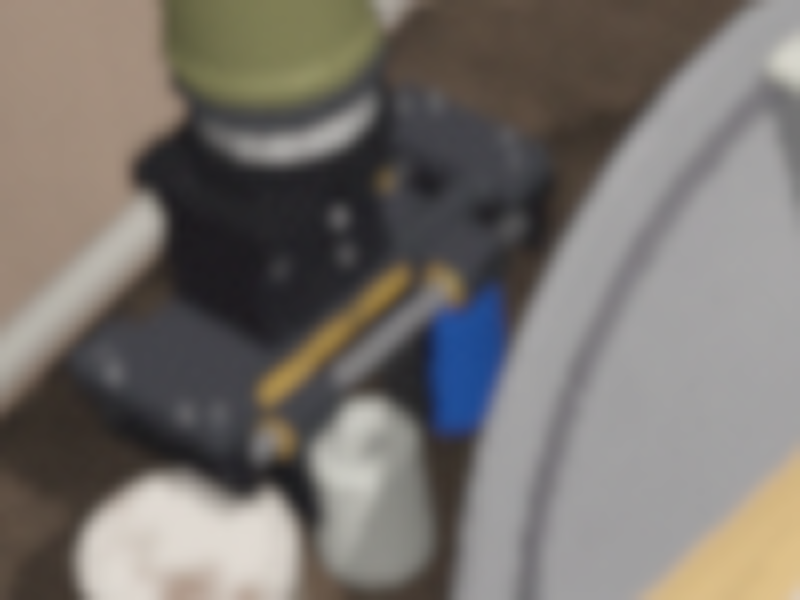

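View pics/wrist25.png

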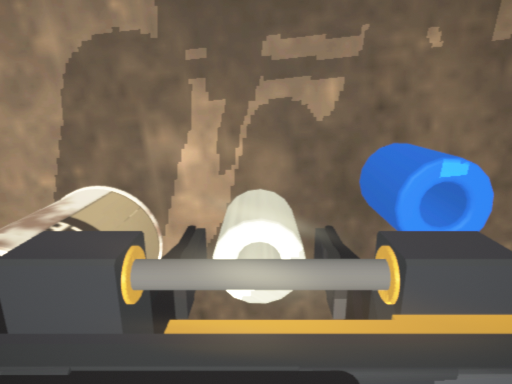

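Request:
{"op": "drive_tool", "data": {
  "commands": [
    [0,0,0,0,0,0,0.45],
    [0,0,0,0,0,0,0.4],
    [0,0,0,0,0,0,0.4],
    [0,0,0,0,0,0,0.4],
    [0,0,0,0,0,0,0.4],
    [0,0,-1,0,0,0,0.4],
    [0,0,-2,0,0,0,0.4],
    [0,0,-3,0,0,0,0.4],
    [0,0,-4,0,0,0,0.4],
    [0,0,-4,0,0,0,0.4],
    [0,0,-4,0,0,0,0.4],
    [0,0,-4,0,0,0,0.4],
    [0,0,-3,0,0,0,0.4],
    [0,0,0,0,0,0,0.4],
    [0,0,0,0,0,0,0.4],
    [0,0,0,0,0,0,0.4]
  ],
  "force": 40
}}

```text
time_s: 21.92
tool_pos: [0.6182, 0.3045, 0.3606]
tool_rot: [179.9, 0.1, 84.0]
force: [0.2, -0.3, -3.9]
grip_width: 0.0413
```

Run:
```python
from snap import *
o=cur();p,r=o['tool_pos'],o['tool_rot'];print(o['time_s'],p,r,o['force'],o['grip_width'])
snap('26','wrist');crop('wrist26',200,170,130,150,4,'c26')
W=cam('wrist26');a=np.linspace(0,2*np.pi,73)
for x0 in (-.002,0,.002):
    P=p+rot(r).apply(np.c_[x0+.023*np.cos(a),.023*np.sin(a),0*a+.053]);u=proj(W,P);print(x0,u.min(0).round(1).tolist(),u.max(0).round(1).tolist())
p2=np.array([.6245,.0165,.36]);plan(p,r,p2,[180,0,174],13)
```

```text
21.9167 [0.61822153 0.30447086 0.36055374] [1.79882219e+02 7.66965171e-02 8.40457861e+01] [ 0.21000032 -0.32427753 -3.850732  ] 0.04133351529736394
-0.002 [212.5, 219.1] [307.0, 305.1]
0 [212.3, 215.0] [307.1, 301.7]
0.002 [212.1, 211.0] [307.3, 298.2]
13 rows [-2.03, -1.39, 0.01] [0.0, 0.01, -6.92]
```

View pics/c26.png

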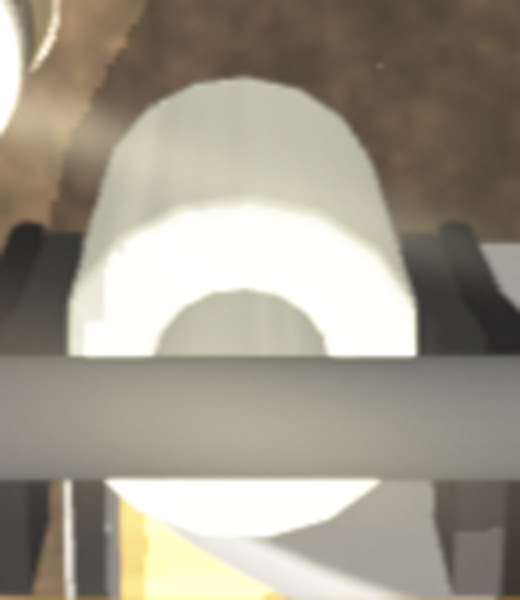

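Request:
{"op": "drive_tool", "data": {
  "commands": [
    [-2.03,-1.39,0,0,0,-6.92,0.4],
    [-2.03,-1.39,0,0,0,-6.92,0.4],
    [-2.03,-1.39,0,0,0,-6.92,0.4],
    [-2.03,-1.39,0,0,0,-6.92,0.4],
    [-2.03,-1.39,0,0,0,-6.92,0.4],
    [-2.03,-1.39,0,0,0,-6.92,0.4],
    [-2.03,-1.39,0,0,0,-6.92,0.4],
    [-2.03,-1.39,0,0,0,-6.92,0.4],
    [-2.03,-1.39,0,0,0,-6.92,0.4],
    [-2.03,-1.39,0,0,0,-6.92,0.4],
    [-2.03,-1.39,0,0,0,-6.92,0.4],
    [-2.03,-1.39,0,0,0,-6.92,0.4],
    [-2.03,-1.39,0,0,0,-6.92,0.4],
    [0,0,0,0,0,0,0.4],
    [0,0,0,0,0,0,0.4],
    [0,0,0,0,0,0,0.4]
  ]
}}

```text
time_s: 23.3
tool_pos: [0.6239, 0.0172, 0.36]
tool_rot: [180.0, 0.0, 174.0]
force: [-0.4, 0.9, -3.2]
grip_width: 0.0413
```

Run:
```python
from snap import *
o=cur();p,r=o['tool_pos'],o['tool_rot'];print(o['time_s'],p,r,o['force'],o['grip_width'])
plan(p,r,np.array([.624,.0169,.275]),[180,0,174.3],5)
```

```text
23.3 [0.62390282 0.01722897 0.36002851] [1.79975684e+02 9.07772024e-03 1.73964236e+02] [-0.41685546  0.94170867 -3.21173188] 0.041332784493000804
5 rows [-0.0, -0.01, 1.7] [0.0, 0.0, -0.07]
```

Request:
{"op": "drive_tool", "data": {
  "commands": [
    [0,0,2,0,0,0,0.4],
    [0,0,2.5,0,0,0,0.4],
    [0,0,2.5,0,0,0,0.4],
    [0,0,1.5,0,0,0,0.4],
    [0,0,1,0,0,0,0.4],
    [0,0,0.5,0,0,0,0.4],
    [0,0,0,0,0,0,0.4],
    [0,0,0,0,0,0,0.4]
  ]
}}

```text
time_s: 23.97
tool_pos: [0.6253, 0.0172, 0.263]
tool_rot: [180.0, 0.3, 174.0]
force: [0.9, -0.6, -2.4]
grip_width: 0.0415
```

Run:
```python
from snap import *
o=cur();p,r=o['tool_pos'],o['tool_rot'];print(o['time_s'],p,r,o['force'],o['grip_width'])
snap('27','wrist','top','side');crop('side27',255,130,50,75,8,'a');crop('top27',240,115,50,75,8,'b');
cv2.imwrite('pics/c27.png',np.hstack([cv2.imread('pics/a.png'),cv2.imread('pics/b.png')]))
crop('wrist27',190,170,140,150,4,'c28')
```

```text
23.9667 [0.62529183 0.01718808 0.26303096] [179.96943722   0.30322114 174.03513229] [ 0.87496623 -0.57048068 -2.41108631] 0.041528557993071834
```

View pics/c27.png

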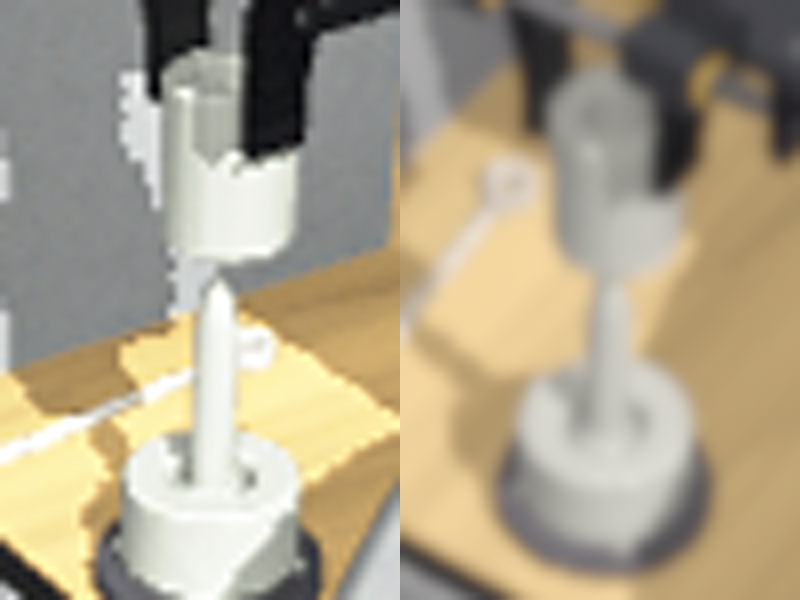

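View pics/c28.png

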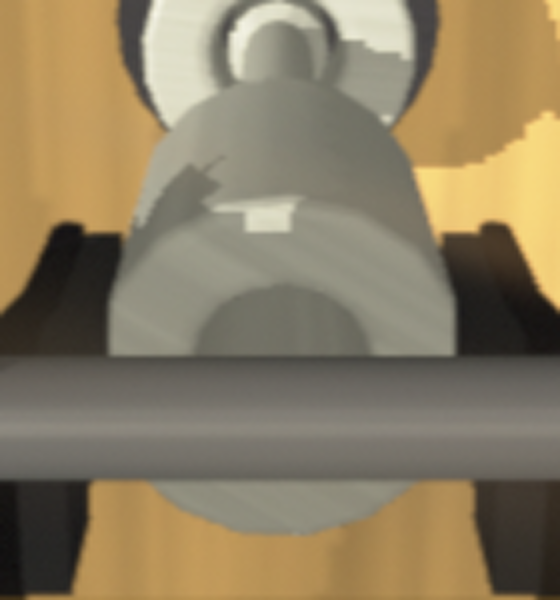

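Request:
{"op": "drive_tool", "data": {
  "commands": [
    [0.2,0.05,0,0,0,0,0.4],
    [0,0,1,0,0,0,0.4],
    [0,0,1,0,0,0,0.4],
    [0,0,0.7,0,0,0,0.4],
    [0,0,0.3,0,0,0,0.4],
    [0,0,0,0,0,0,0.4],
    [0,0,0,0,0,0,0.4]
  ]
}}

```text
time_s: 24.7
tool_pos: [0.6231, 0.0173, 0.2317]
tool_rot: [180.0, 0.2, 174.0]
force: [-0.3, -0.5, -2.5]
grip_width: 0.0415
```

Run:
```python
from snap import *
o=cur();p,r=o['tool_pos'],o['tool_rot'];print(o['time_s'],p,r,o['force'],o['grip_width'])
snap('29','wrist','top','side');crop('side29',255,130,50,75,8,'a');crop('top29',240,115,50,75,8,'b');
cv2.imwrite('pics/c29.png',np.hstack([cv2.imread('pics/a.png'),cv2.imread('pics/b.png')]))
crop('wrist29',190,170,140,150,4,'c30')
```

```text
24.7 [0.62313048 0.01732592 0.23170802] [179.99727493   0.19764164 174.00467437] [-0.34862085 -0.47046326 -2.53423274] 0.04152429437104353
```

View pics/c29.png

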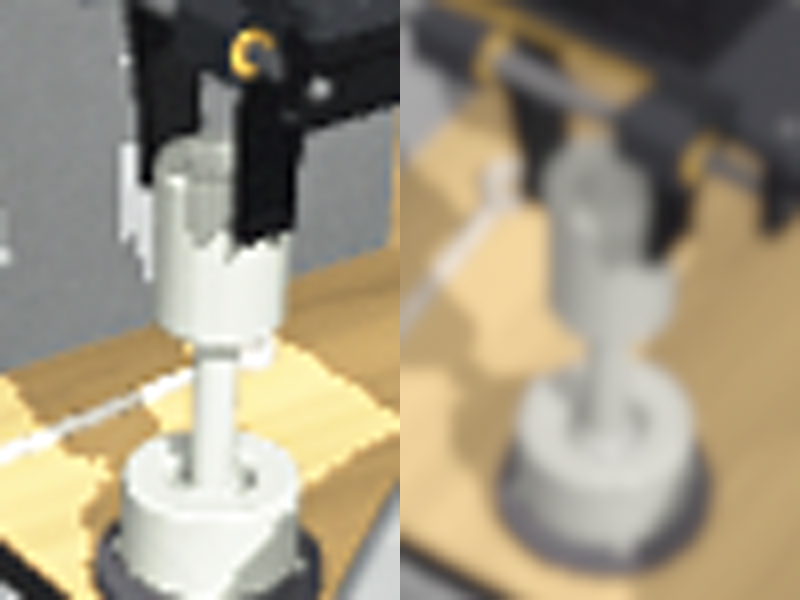

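View pics/c30.png

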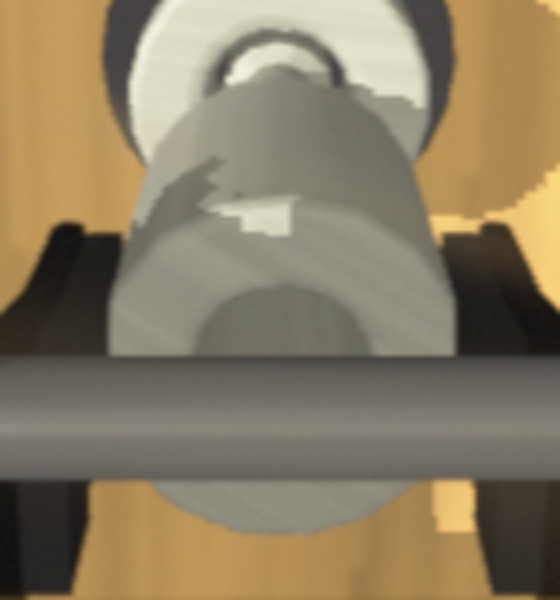

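Request:
{"op": "drive_tool", "data": {
  "commands": [
    [0.05,0,1,0,0,0,0.4],
    [0,0,1.2,0,0,0,0.4],
    [0,0,1.2,0,0,0,0.4],
    [0,0,0.9,0,0,0,0.4],
    [0,0,0.5,0,0,0,0.4],
    [0,0,0.3,0,0,0,0.4],
    [0,0,0,0,0,0,0.4],
    [0,0,0,0,0,0,0.4]
  ]
}}

```text
time_s: 25.52
tool_pos: [0.6232, 0.0175, 0.1813]
tool_rot: [180.0, 0.3, 174.0]
force: [0.7, 0.3, -2.6]
grip_width: 0.0416
```

Run:
```python
from snap import *
o=cur();p,r=o['tool_pos'],o['tool_rot'];print(o['time_s'],p,r,o['force'],o['grip_width'])
snap('31','side');crop('side31',245,130,80,75,8,'c31')
```

```text
25.5167 [0.62316147 0.01747376 0.18126323] [179.98253873   0.25755203 174.00897154] [ 0.67835324  0.29206139 -2.58528457] 0.04155182831466654
```

View pics/c31.png

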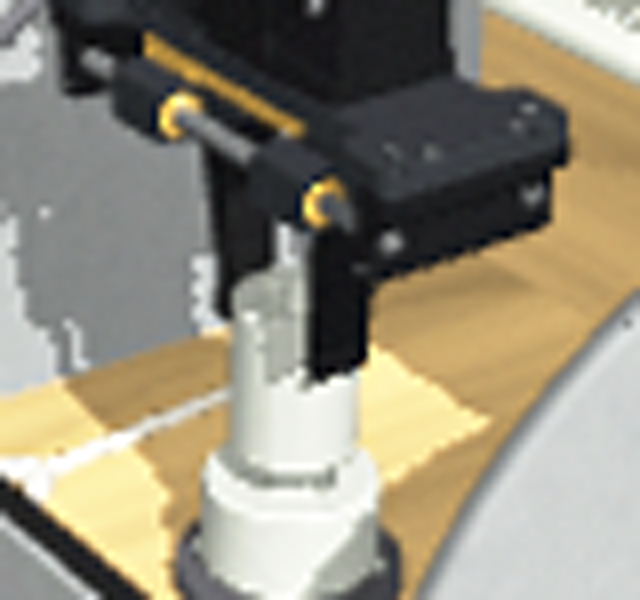

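Sleeve just above the collar. Lower a few mm more, watching force.

Request:
{"op": "drive_tool", "data": {
  "commands": [
    [0,0,0.3,0,0,0,0.4],
    [0,0,0.2,0,0,0,0.4],
    [0,0,0,0,0,0,0.4],
    [0,0,0,0,0,0,0.4]
  ]
}}

```text
time_s: 25.9
tool_pos: [0.6229, 0.0174, 0.1761]
tool_rot: [180.0, 0.2, 174.0]
force: [-0.6, -0.8, -3.0]
grip_width: 0.0413
```

Request:
{"op": "drive_tool", "data": {
  "commands": [
    [0,0,0.2,0,0,0,0.4],
    [0,0,0.1,0,0,0,0.4],
    [0,0,0,0,0,0,0.4]
  ]
}}

```text
time_s: 26.15
tool_pos: [0.6229, 0.0174, 0.1729]
tool_rot: [180.0, 0.2, 174.0]
force: [0.5, 0.1, -3.3]
grip_width: 0.0421
```

Request:
{"op": "drive_tool", "data": {
  "commands": [
    [0,0,0.2,0,0,0,0.4],
    [0,0,0,0,0,0,0.4]
  ]
}}

```text
time_s: 26.32
tool_pos: [0.6228, 0.0174, 0.1708]
tool_rot: [180.0, 0.2, 174.0]
force: [0.6, -0.2, -4.0]
grip_width: 0.0415
```

Request:
{"op": "drive_tool", "data": {
  "commands": [
    [0,0,0.2,0,0,0,0.4],
    [0,0,0,0,0,0,0.4],
    [0,0,0,0,0,0,0.6],
    [0,0,0,0,0,0,0.65],
    [0,0,0,0,0,0,0.7],
    [0,0,0,0,0,0,0.7],
    [0,0,0,0,0,0,0.7]
  ]
}}

```text
time_s: 26.9
tool_pos: [0.6231, 0.0175, 0.1691]
tool_rot: [180.0, 0.3, 174.0]
force: [0.6, -0.7, 0.4]
grip_width: 0.0593
```

Run:
```python
from snap import *
o=cur();p,r=o['tool_pos'],o['tool_rot'];print(o['time_s'],p,r,o['force'],o['grip_width'])
snap('32','side');crop('side32',245,130,80,75,8,'c32')
```

```text
26.9 [0.6230881  0.01753232 0.16911765] [179.98178703   0.25105379 174.01627992] [ 0.63718709 -0.68913968  0.39611311] 0.059341608593399084
```

View pics/c32.png

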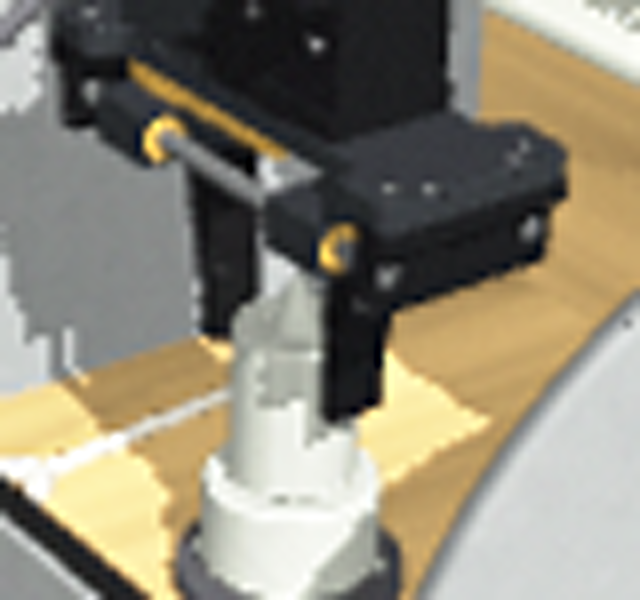

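```bash
sed -i 's/^ST=.*/ST=np.array([.7005,.0083])/' h.py;python3 - <<'E'
from snap import *
from ik import ik
o=cur();p,r=o['tool_pos'],o['tool_rot']
pm=np.array([p[0],p[1],.36]);rg=[175.7,0,84];z=rot(rg).apply([0,0,1]);pg=np.array([.7172,.0054,.3147]);p2=pg-.09*z
print(p2,ik(p2,rg,o['qpos']));plan(pm,r,p2,rg,13)
print(bar(1.466,.053,np.radians(85.7)))
E
```

```text
[0.71048888 0.00610537 0.40444666] (np.float64(1.0284078490456683e-08), array([-40.40009558,  34.71573305,  63.05947046,  65.85072202,
       -31.31532776,  91.53428815,   8.40738745]))
13 rows [-0.58, 0.5, -0.32] [-0.24, -0.25, 6.92]
(array([0.71739991, 0.00631472, 0.31357489]), [np.float64(175.7), 0, np.float64(83.3)])
```

Request:
{"op": "drive_tool", "data": {
  "commands": [
    [0,0,-1.5,0,0,0,0.7],
    [0,0,-3,0,0,0,0.7],
    [0,0,-4,0,0,0,0.7],
    [0,0,-4,0,0,0,0.6],
    [0,0,-4,0,0,0,0.5],
    [0,0,-2.5,0,0,0,0.5]
  ]
}}

```text
time_s: 27.45
tool_pos: [0.6229, 0.0176, 0.3642]
tool_rot: [179.9, 0.6, 174.0]
force: [1.1, -0.9, 0.5]
grip_width: 0.0485
```

Request:
{"op": "drive_tool", "data": {
  "commands": [
    [-0.58,0.5,-0.32,-0.24,-0.25,6.92,0.5],
    [-0.58,0.5,-0.32,-0.24,-0.25,6.92,0.5],
    [-0.58,0.5,-0.32,-0.24,-0.25,6.92,0.5],
    [-0.58,0.5,-0.32,-0.24,-0.25,6.92,0.5],
    [-0.58,0.5,-0.32,-0.24,-0.25,6.92,0.5],
    [-0.58,0.5,-0.32,-0.24,-0.25,6.92,0.5],
    [-0.58,0.5,-0.32,-0.24,-0.25,6.92,0.5],
    [-0.58,0.5,-0.32,-0.24,-0.25,6.92,0.5],
    [-0.58,0.5,-0.32,-0.24,-0.25,6.92,0.5],
    [-0.58,0.5,-0.32,-0.24,-0.25,6.92,0.5],
    [-0.58,0.5,-0.32,-0.24,-0.25,6.92,0.5],
    [-0.58,0.5,-0.32,-0.24,-0.25,6.92,0.5],
    [-0.58,0.5,-0.32,-0.24,-0.25,6.92,0.5],
    [0,0,0,0,0,0,0.5],
    [0,0,0,0,0,0,0.5],
    [0,0,0,0,0,0,0.5]
  ]
}}

```text
time_s: 28.78
tool_pos: [0.7094, 0.0072, 0.4036]
tool_rot: [175.8, 0.1, 84.2]
force: [0.1, -0.3, -0.5]
grip_width: 0.0436
```

Run:
```python
from snap import *
o=cur();p,r=o['tool_pos'],o['tool_rot'];print(o['time_s'],p,r,o['force'],o['grip_width'])
snap('33','wrist','top');crop('top33',190,60,200,150,4,'c33')
W=cam('wrist33');th=1.466+.155
print([proj(W,sw([.010-.219*np.cos(th),y,.042+.219*np.sin(th)])).round(1).tolist() for y in (0,.04,.08)])
plan(p,r,*bar(1.466,.053,np.radians(85.7)),6)
```

```text
28.7833 [0.70936921 0.00718135 0.40362223] [1.75750188e+02 5.97307093e-02 8.41975060e+01] [ 0.10931532 -0.29853395 -0.48479043] 0.04355508579093378
[[[261.7, 205.1]], [[262.6, 151.8]], [[263.6, 93.5]]]
6 rows [0.0, 0.02, 1.51] [-0.01, -0.0, 0.15]
```

View pics/wrist33.png

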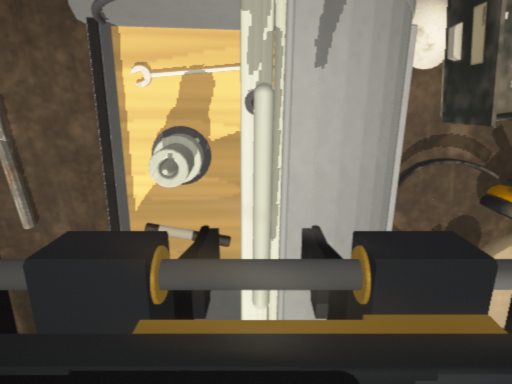

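View pics/c33.png

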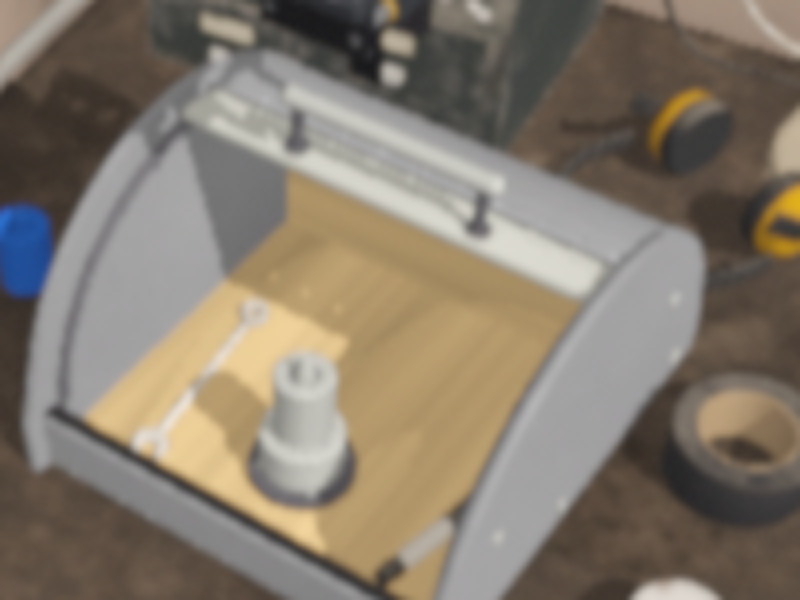

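Run:
```python
from snap import *
snap('34','side');crop('side34',255,140,50,75,8,'a');crop('top33',240,125,50,75,8,'b');
cv2.imwrite('pics/c34.png',np.hstack([cv2.imread('pics/a.png'),cv2.imread('pics/b.png')]))
for n in ('side34','top33'): print([proj(cam(n),[.6255,.017,z]).round(1).tolist() for z in (.022,.058,.118,.135)])
```

```text
[[[280.4, 198.3]], [[280.7, 187.7]], [[281.3, 169.2]], [[281.5, 163.7]]]
[[[265.1, 174.3]], [[265.3, 166.5]], [[265.6, 152.6]], [[265.7, 148.5]]]
```

View pics/c34.png

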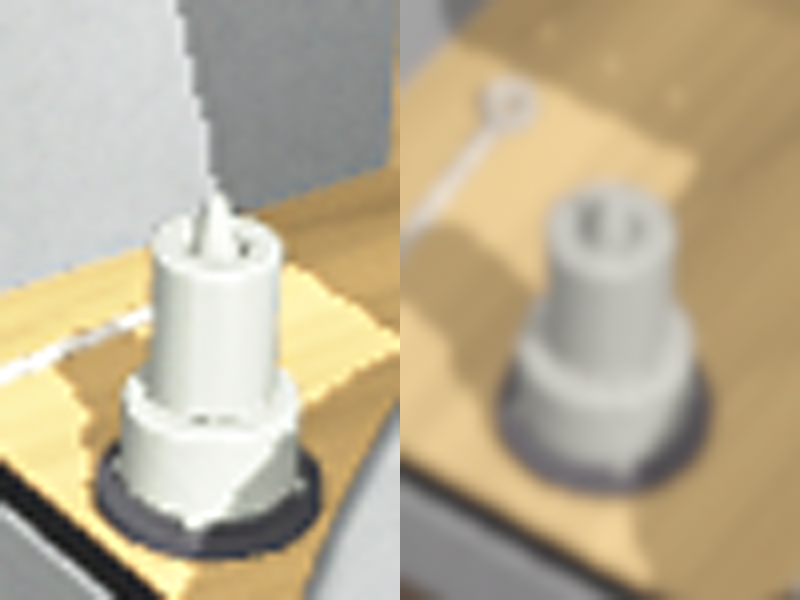

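Request:
{"op": "drive_tool", "data": {
  "commands": [
    [0,0.02,2,0,0,0.15,0.5],
    [0,0.02,2,0,0,0.15,0.5],
    [0,0.02,1.8,0,0,0.15,0.5],
    [0,0.02,1.4,0,0,0.15,0.5],
    [0,0.02,1,0,0,0.15,0.5],
    [0,0.02,0.8,0,0,0.15,0.5],
    [0,0,0,0,0,0,0.5],
    [0,0,0,0,0,0,0.5]
  ]
}}

```text
time_s: 29.6
tool_pos: [0.7175, 0.0058, 0.3146]
tool_rot: [175.7, 0.0, 83.1]
force: [0.5, -0.8, -0.3]
grip_width: 0.0438
```

Run:
```python
from snap import *
o=cur();p,r=o['tool_pos'],o['tool_rot'];print(o['time_s'],p,r,o['force'],o['grip_width'],o['qpos'].round(0))
snap('35','wrist')
p1,r1=bar(1.466,.053,np.radians(85.7));print('err',rot(r1).inv().apply(p-p1)*1000)
```

```text
29.6 [0.71753432 0.00583016 0.31455741] [1.75698992e+02 1.14165338e-03 8.31274529e+01] [ 0.47064076 -0.75819211 -0.30673692] 0.043809484064734804 [-10.  23.   9.  74.  -3.  78.  -7.]
err [-0.46556617  0.26316719 -0.96551206]
```

View pics/wrist35.png

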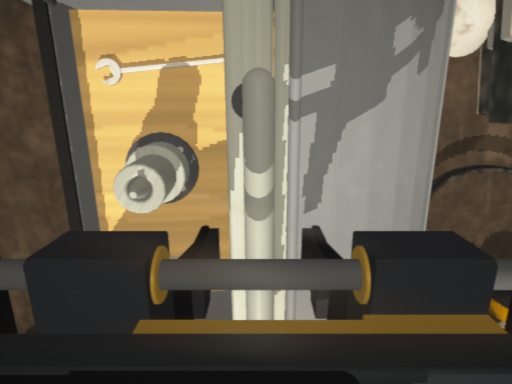

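Request:
{"op": "drive_tool", "data": {
  "commands": [
    [0,0,0,0,0,0,0.2],
    [0,0,0,0,0,0,0],
    [0,0,0,0,0,0,0],
    [0,0,0,0,0,0,0],
    [0,0,0,0,0,0,0],
    [0,0,0,0,0,0,0]
  ],
  "force": 55
}}

```text
time_s: 30.15
tool_pos: [0.7172, 0.0058, 0.3145]
tool_rot: [175.7, 0.0, 83.1]
force: [-0.3, -0.5, 1.2]
grip_width: 0.0125
```

Run:
```python
from snap import *
o=cur();p,r=o['tool_pos'],o['tool_rot'];print(o['time_s'],p,r,o['force'],o['grip_width'])
p1,r1=bar(1.466,.053,np.radians(85.7));off=rot(r1).inv().apply(p-p1)
qs=np.array([1.29,1.10,.91,.72,.53,.35,.17,.0]);al=np.interp(qs,[0,1.466],[63,85.7]);arc(p,r,qs,al,.053,3,off)
```

```text
30.15 [0.71723774 0.00576782 0.31448739] [1.75739428e+02 4.37843846e-03 8.31083750e+01] [-0.34859172 -0.4873107   1.18619581] 0.012485053346447039
3 rows [-0.0, -1.37, -0.07] [-0.92, 0.01, -0.06]
3 rows [-0.0, -1.47, 0.11] [-0.98, 0.0, 0.0]
3 rows [-0.0, -1.44, 0.3] [-0.98, 0.0, 0.0]
3 rows [-0.0, -1.39, 0.49] [-0.98, 0.0, 0.0]
3 rows [0.0, -1.31, 0.66] [-0.98, -0.0, -0.0]
3 rows [-0.0, -1.15, 0.78] [-0.93, 0.0, -0.0]
3 rows [0.0, -1.04, 0.91] [-0.93, 0.0, 0.0]
3 rows [-0.0, -0.86, 0.96] [-0.88, 0.0, -0.0]
[0.47113329 0.03467845 0.12383688] [np.float64(153.0), 0, np.float64(83.3)]
```

Request:
{"op": "drive_tool", "data": {
  "commands": [
    [0,-1.37,-0.07,-0.92,0,0,0],
    [0,-1.37,-0.07,-0.92,0,0,0],
    [0,-1.37,-0.07,-0.92,0,0,0],
    [0,-1.47,0.11,-0.98,0,0,0],
    [0,-1.47,0.11,-0.98,0,0,0],
    [0,-1.47,0.11,-0.98,0,0,0],
    [0,-1.44,0.3,-0.98,0,0,0],
    [0,-1.44,0.3,-0.98,0,0,0],
    [0,-1.44,0.3,-0.98,0,0,0],
    [0,-1.39,0.49,-0.98,0,0,0],
    [0,-1.39,0.49,-0.98,0,0,0],
    [0,-1.39,0.49,-0.98,0,0,0],
    [0,0,0,0,0,0,0]
  ]
}}

```text
time_s: 31.23
tool_pos: [0.5556, 0.0249, 0.2626]
tool_rot: [164.0, -0.0, 83.1]
force: [-2.7, -0.5, 3.0]
grip_width: 0.0127
```

Run:
```python
from snap import *
o=cur();p,r=o['tool_pos'],o['tool_rot'];print(o['time_s'],p,r,o['force'],o['grip_width'])
snap('36','wrist')
p1,r1=bar(.72,.053,np.radians(np.interp(.72,[0,1.466],[63,85.7])));print('err',rot(r1).inv().apply(p-p1)*1000)
off=np.array([-.5,.0,-1])/1000
qs=np.array([.53,.35,.17,.0]);al=np.interp(qs,[0,1.466],[63,85.7]);arc(p,r,qs,al,.053,3,off)
```

```text
31.2333 [0.55562218 0.02493268 0.262556  ] [ 1.63987347e+02 -1.03265768e-02  8.31230596e+01] [-2.71760067 -0.46954094  3.00544208] 0.012680210071838192
err [-0.38391551 -0.53301418 -1.68917704]
3 rows [-0.01, -1.29, 0.68] [-0.93, 0.01, -0.06]
3 rows [-0.0, -1.15, 0.78] [-0.93, 0.0, -0.0]
3 rows [-0.0, -1.04, 0.91] [-0.93, 0.0, 0.0]
3 rows [-0.0, -0.86, 0.96] [-0.88, 0.0, -0.0]
[0.47112848 0.03474152 0.12392359] [np.float64(153.0), 0, np.float64(83.3)]
```

View pics/wrist36.png

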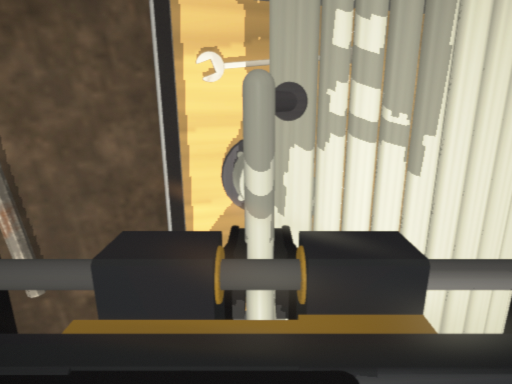

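Request:
{"op": "drive_tool", "data": {
  "commands": [
    [0,-1.29,0.68,-0.93,0,0,0],
    [0,-1.29,0.68,-0.93,0,0,0],
    [0,-1.29,0.68,-0.93,0,0,0],
    [0,-1.15,0.78,-0.93,0,0,0],
    [0,-1.15,0.78,-0.93,0,0,0],
    [0,-1.15,0.78,-0.93,0,0,0],
    [0,-1.04,0.91,-0.93,0,0,0],
    [0,-1.04,0.91,-0.93,0,0,0],
    [0,-1.04,0.91,-0.93,0,0,0],
    [0,0,0,0,0,0,0]
  ]
}}

```text
time_s: 32.12
tool_pos: [0.4815, 0.0339, 0.1574]
tool_rot: [155.9, 0.1, 83.1]
force: [8.1, 0.6, -13.0]
grip_width: 0.0127
```

Run:
```python
from snap import *
o=cur();p,r=o['tool_pos'],o['tool_rot'];print(o['time_s'],p,r,o['force'],o['grip_width'],o['qpos'].round(0))
snap('37','wrist')
p1,r1=bar(.17,.053,np.radians(np.interp(.17,[0,1.466],[63,85.7])));print('err',rot(r1).inv().apply(p-p1)*1000)
off=np.array([-.5,.0,-1])/1000
qs=np.array([.0]);al=np.interp(qs,[0,1.466],[63,85.7]);arc(p,r,qs,al,.053,4,off)
```

```text
32.1167 [0.48148121 0.03391908 0.15736067] [1.55934032e+02 7.06739209e-02 8.31406142e+01] [  8.07642834   0.57864738 -12.95798776] 0.012659236779137231 [-15.  -8.   3. 132.  14.  35. -29.]
err [-0.10896393 -2.18486384  2.13529963]
4 rows [-0.01, -0.59, 0.65] [-0.73, 0.03, -0.03]
[0.47112848 0.03474152 0.12392359] [np.float64(153.0), 0, np.float64(83.3)]
```

View pics/wrist37.png

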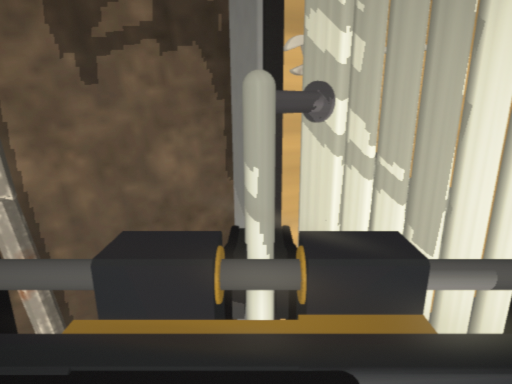

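Request:
{"op": "drive_tool", "data": {
  "commands": [
    [0,-0.59,0.65,-0.73,0,0,0],
    [0,-0.59,0.65,-0.73,0,0,0],
    [0,-0.59,0.65,-0.73,0,0,0],
    [0,-0.59,0.65,-0.73,0,0,0],
    [0,0,0,0,0,0,0],
    [0,0,0,0,0,0,0]
  ]
}}

```text
time_s: 32.67
tool_pos: [0.4718, 0.0352, 0.1255]
tool_rot: [153.1, 0.1, 83.1]
force: [-2.8, 1.7, -4.0]
grip_width: 0.0127
```

Run:
```python
from snap import *
o=cur();p,r=o['tool_pos'],o['tool_rot'];print(o['time_s'],p,r,o['force'],o['grip_width'],o['qpos'].round(0))
snap('38','wrist','side');crop('side38',180,130,150,120,5,'c38')
p1,r1=bar(0,.053,np.radians(63));print('err',rot(r1).inv().apply(p-p1)*1000)
```

```text
32.6667 [0.47182262 0.03518558 0.12554826] [1.53096184e+02 8.16503180e-02 8.30801423e+01] [-2.80229011  1.73191757 -3.96881828] 0.012673656513577098 [-14.  -7.   0. 136.  20.  27. -36.]
err [ 0.0220086   1.30568146 -2.15812424]
```

View pics/wrist38.png

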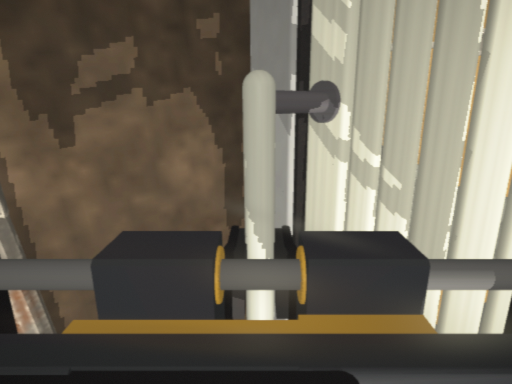

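View pics/c38.png

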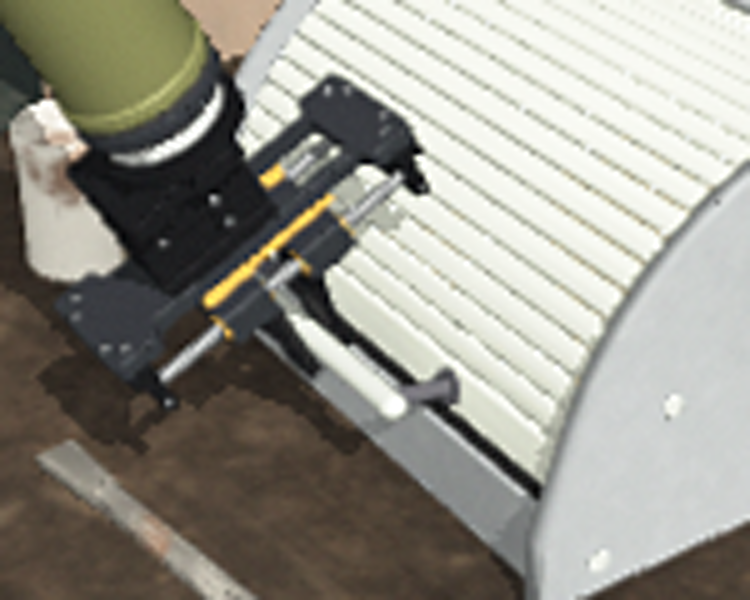

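Request:
{"op": "drive_tool", "data": {
  "commands": [
    [0,-0.18,0.24,0,0,0,0],
    [0,0,0,0,0,0,0],
    [0,0,0,0,0,0,0]
  ]
}}

```text
time_s: 33.02
tool_pos: [0.4715, 0.0352, 0.1237]
tool_rot: [153.0, 0.1, 83.1]
force: [-8.3, 1.4, 2.8]
grip_width: 0.0123
```

Request:
{"op": "drive_tool", "data": {
  "commands": [
    [0,-0.24,0.32,0,0,0,0],
    [0,0,0,0,0,0,0],
    [0,0,0,0,0,0,0]
  ]
}}

```text
time_s: 33.27
tool_pos: [0.4718, 0.0354, 0.1226]
tool_rot: [152.8, 0.1, 83.0]
force: [-28.4, 0.2, 29.9]
grip_width: 0.012
```

Request:
{"op": "drive_tool", "data": {
  "commands": [
    [0,0.16,-0.2,0,0,0,0],
    [0,0,0,0,0,0,0.15],
    [0,0,0,0,0,0,0.3],
    [0,0,0,0,0,0,0.34],
    [0,0,0,0,0,0,0.34]
  ]
}}

```text
time_s: 33.68
tool_pos: [0.4737, 0.0356, 0.1239]
tool_rot: [152.7, -0.1, 83.1]
force: [-0.1, -1.0, 0.1]
grip_width: 0.0251
```

Run:
```python
from snap import *
o=cur();p,r=o['tool_pos'],o['tool_rot'];print(o['time_s'],p,r,o['force'],o['grip_width'],o['qpos'].round(0))
snap('39','wrist')
p1,r1=bar(0,.053,np.radians(63));print('err',rot(r1).inv().apply(p-p1)*1000)
```

```text
33.6833 [0.47370617 0.03556733 0.12387302] [ 1.52670198e+02 -6.08617640e-02  8.30998137e+01] [-0.11927386 -1.01006757  0.10780197] 0.02509072801040513 [-14.  -7.   0. 136.  21.  26. -37.]
err [0.62091255 2.17224436 0.16357903]
```

View pics/wrist39.png

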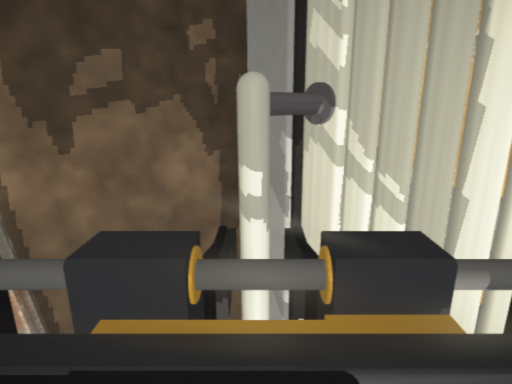

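Request:
{"op": "drive_tool", "data": {
  "commands": [
    [0,-0.25,0,0,0,0,0.36],
    [0,0,-0.6,0,0,0,0.36],
    [0,0,-0.8,0,0,0,0.36],
    [0,0,-0.8,0,0,0,0.36],
    [0,0,-0.8,0,0,0,0.36],
    [0,0,-0.6,0,0,0,0.36],
    [0,0,0,0,0,0,0.36],
    [0,0,0,0,0,0,0.36]
  ]
}}

```text
time_s: 34.4
tool_pos: [0.4539, 0.0378, 0.1542]
tool_rot: [152.7, -0.0, 83.1]
force: [-0.3, -0.3, -0.4]
grip_width: 0.0315
```

Run:
```python
from snap import *
o=cur();p,r=o['tool_pos'],o['tool_rot'];print(o['time_s'],p,r,o['force'],o['grip_width'],o['qpos'].round(0))
snap('40','wrist','side')
p1,r1=bar(0,.053,np.radians(63));print('err',rot(r1).inv().apply(p-p1)*1000)
crop('side40',180,130,150,120,5,'c40')
plan(p,r,p+np.array([0.02,.0,.15]),[175,0,84],5)
```

```text
34.4 [0.45394447 0.03780202 0.15421014] [ 1.52735818e+02 -3.55819852e-02  8.31161834e+01] [-0.29758387 -0.26525287 -0.40041533] 0.03151264248962883 [-14. -13.   0. 137.  18.  32. -35.]
err [  0.53472535  -1.77485075 -35.89571853]
5 rows [0.04, 1.33, -2.74] [4.45, 0.04, -0.17]
```

View pics/c40.png

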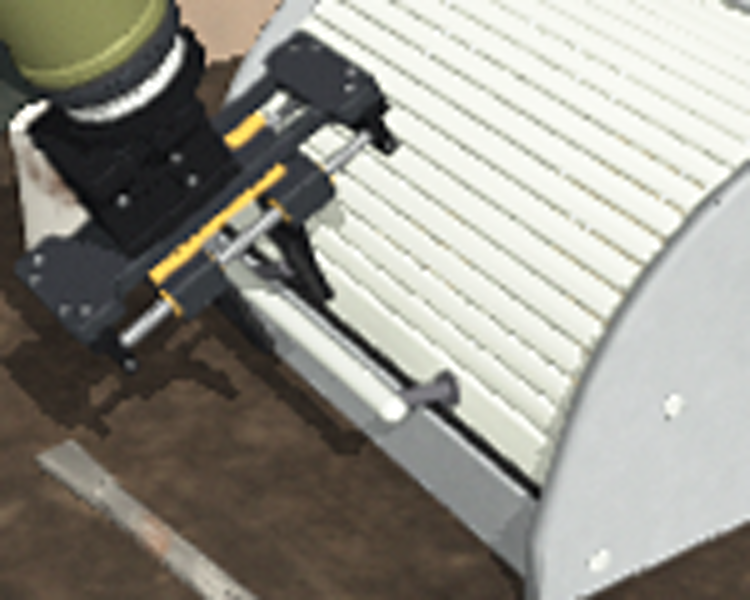

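Request:
{"op": "drive_tool", "data": {
  "commands": [
    [0,0.6,-1.8,0,0,0,0.36],
    [0,0.8,-2,1,0,0,0.36],
    [0,1.2,-2.7,3,0,0,0.36],
    [0,1,-3,3,0,0,0.36],
    [0,0.5,-3,4,0,0,0.36],
    [0,0,-3,4,0,0,0.36],
    [0,0,-3,4,0,0,0.36],
    [0,0,0,0,0,0,0.36]
  ]
}}

```text
time_s: 35.17
tool_pos: [0.4289, 0.0411, 0.3483]
tool_rot: [171.5, -0.1, 83.0]
force: [0.6, 0.1, 0.2]
grip_width: 0.031
```

Run:
```python
from snap import *
o=cur();p,r=o['tool_pos'],o['tool_rot'];print(o['time_s'],p,r,o['force'],o['grip_width'],o['qpos'].round(0))
snap('41','top','side')
crop('side41',180,100,200,150,4,'c41')
for q in (0,.02,.04): print(q,[proj(cam('side41'),sw([.010-.219*np.cos(q+.155),-.08,.042+.219*np.sin(q+.155)])).round(1).tolist()])
```

```text
35.1667 [0.42886481 0.04111087 0.34829869] [ 1.71530897e+02 -1.28925509e-01  8.30103373e+01] [0.591033   0.07197244 0.17750589] 0.030955265732102104 [ -4. -15.  -5. 111.   1.  75. -17.]
0 [[[257.5, 210.6]]]
0.02 [[[257.7, 209.1]]]
0.04 [[[258.0, 207.6]]]
```

View pics/c41.png

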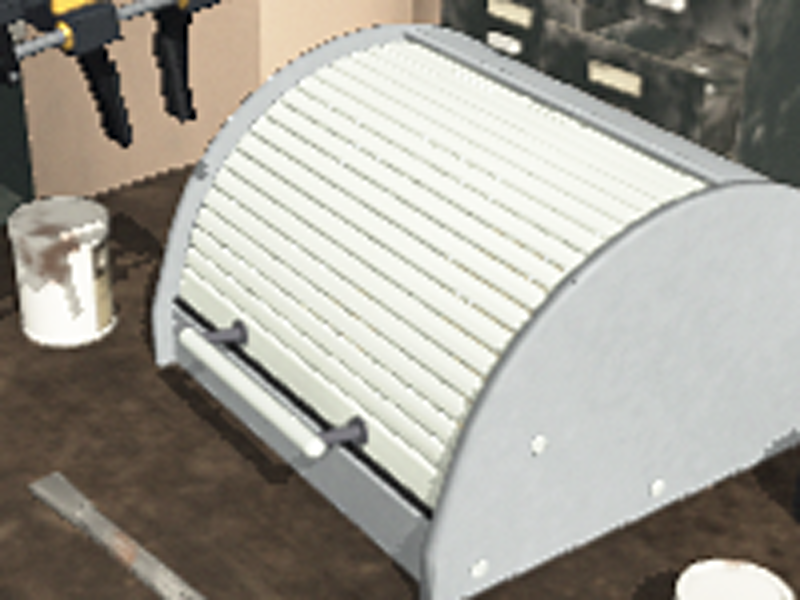

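View pics/top41.png

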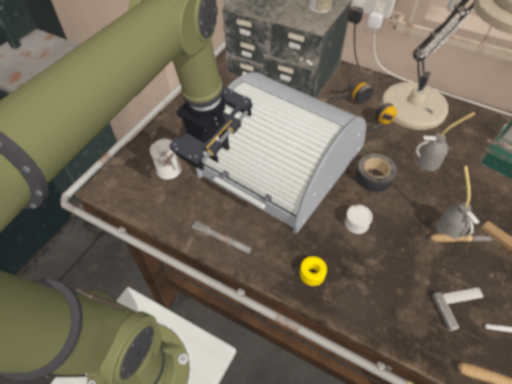

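Run:
```python
import cv2,numpy as np
a=cv2.imread('pics/side0.png').astype(int);b=cv2.imread('pics/side41.png').astype(int)
d=np.abs(a-b).max(2)
print('front',(d[170:240,215:300]>40).sum(), 'slats',(d[110:175,250:330]>40).sum())
x=np.hstack([a[170:230,215:295],b[170:230,215:295]]).astype(np.uint8)
cv2.imwrite('pics/c42.png',cv2.resize(x,None,fx=5,fy=5,interpolation=cv2.INTER_NEAREST))
g=lambda i:i[180:215,225:265].mean(2).astype(np.float32)
print(cv2.phaseCorrelate(g(a),g(b)))
```

```text
front 8 slats 0
((0.0388390414499149, -0.003132136231826621), 0.9988525210983223)
```

View pics/c42.png

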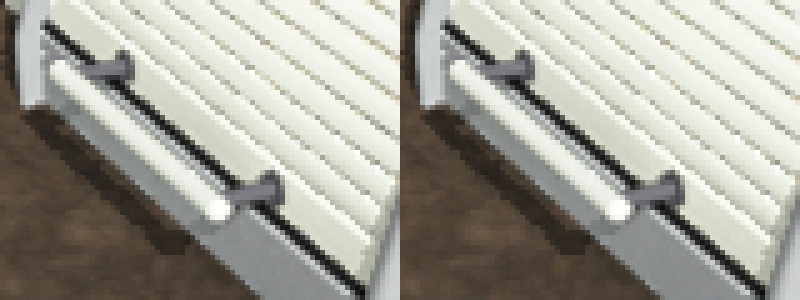

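The bar and rail have returned to their starting position, to within 0.04 px, so I'm handing in.

```bash
python3 -c "
from cell import env
print(env.get_obs()['time_s'],env.get_obs()['force']);print(env.sign_off())"
```

```text
35.2667 [-0.65778367 -0.00568958 -0.42667415]
the job is handed in; nothing more can be done
None
```

I rolled the shutter open to its stop, put the collar on the spindle and the sleeve on top of it, then rolled the shutter back down. I handed in at 35.3 s with the gripper clear of everything.

- **Opening:** my first try, with the fingers only loosely round the pull bar, slipped off and barely moved the shutter. Gripping the bar firmly worked, and about 20 N of resistance showed it was at the stop.
- **Spacers:** the spindle is longer than the gripper's reach past a held collar. I had to let the collar go about 20 mm above the flange, already round the thick part of the spindle, and it dropped into place. I lowered the sleeve until it was almost on the collar and let go. Pictures before closing showed the collar on the flange and the sleeve upright on the collar, with the spindle tip standing out of it.
- **Closing:** resistance at the sill rose to about 30 N per axis. A before-and-after picture comparison put the bar and rail within 0.04 px of where they started. I couldn't see the spacers once the shutter was down.
- **Other things on the bench:** in the last pictures the chisel, both tins and the yellow ring looked where they were. The arm hid the blue sleeve in the last top view, though it was still in place in the view just before closing. I didn't measure any of them.
- **Disagreement:** the wrist camera and the two fixed cameras differed by 2–4 mm on the spindle's position. I settled it from close-up views just before each fit.

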